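Throw the gluing jig's toggle clamp over centre with its extension bar

ROBOT

A 7-joint arm with a two-finger parallel gripper is mounted at the origin on the work surface. World frame = base frame: x ahead of the robot, y to its left, z up, the work surface at z = 0. Lengths are in m, angles in rad, forces in N, time in s.
With the tool pointing down it reaches from about 0.4 to 0.85 m from the base axis. Payload 4.4 kg.
Tool frame: the origin (TCP) lies at the very end of the fingers, on their centre line; the grasp point (between the pads) lies 19 mm behind it; z points along the fingers, y is the direction in which the jaws open and shut (so a half turn about z gives the same grasp; the last joint's range is limited). The gripper opens to 94 mm and grips with 3 to 60 N. Pads are 16 mm wide; open, the fingers measure 119 mm over their backs; the gripper's body (75 mm by 177 mm) begins 78 mm behind the grasp point.
Start: joints at [1.137, 0.628, 0.038, 1.517, -0.027, 0.996, -0.02], TCP at [0.234, -0.607, 0.184] pointing down, gripper open.
Joint ranges: [-3.06, 3.06], [-0.37, 2.12], [-1.25, 1.32], [0.18, 2.47], [-1.1, 4.24], [0.23, 1.98], [-2.94, 2.94]. Speed limits (rad/s): [2.57, 2.57, 3.14, 3.14, 3.14, 3.14, 3.14].

INTERFACE

Orientations are given as a unit quaternion [w, x, y, z].
In Python, from plant import r gives the robot as it stands. The module is installed in compiled form; this text tells all that it offers.
- The arm moves only by the tool drive_tool, never from a script. Its argument "series" is a list of rows, each a list of 5 numbers: the shift along the tool's x, y, z in m, then the turn about the tool's z in rad, then the opening, from -1 (shut) to 1 (fully open). A call has 1 to 20 rows; each row is the pose to reach, as a shift and turn from the pose commanded when the call began, along the tool's axes at that moment; what a row does not reach only later rows make up. A row lasts 1/12 s, in which the tool goes at most 41.7 mm and 7.16 degrees, less where a joint would pass 70% of its speed; a pose out of reach is approached as far as the arm can. A call with a gripper value outside its range is refused whole. The fingers move at their own pace and stop on an object; "squeeze" is the grip in N (left out, the last holds). Time passes only in rows, so rows that repeat a pose let the fingers close. It gives the time, the measured TCP pose, the force and the opening at its end, in the units of the state.
- r.get_obs(): the state, without advancing time (a new reading comes with each control period).
- r.capture(name): name is "side" or "top"; returns a dict with "color" (384x512x3 uint8, red, green, blue), "intrinsics" (3x3 intrinsics, pixels), "rvec" (rotation vector, rad) and "tvec" (3), from world to camera coordinates, as OpenCV has them. Camera axes: x right, y down, z forward; pixel columns grow to the right and rows downward; lengths in m; the calibration is good to about 2 mm. A picture is of the moment at which its call begins. There is no depth.
- r.close_job(): hands the job in, once; it reports no verdict.
The state is a dict: "time_s": time; "q": joint angles; "qvel": joint speeds; "joint_torque": joint torques, N m; "position": TCP position; "eef_rot": TCP orientation; "wrist_force": force on the tool from outside, world axes, zero at the start; "torque": the same for the moment, N m; "gripper_width": finger opening in m.
Only numpy, scipy, OpenCV 4.12 (cv2) and the standard library are available. Lean on these libraries where they do the work, as an engineer would, in place of code of your own. Each camera call takes 0.05 s, during which the arm holds its last target.

TASK

The freshly glued wooden tray in the jig has to be clamped. Pick up the hollow metal extension bar, slip its open end fully onto the toggle clamp's stub handle, swing the handle slowly over past its dead point, ease it onto its stop and press it there for a moment with about 12 N at the middle of the bar, never straining it much harder; then pull the bar off and lay it flat on the bare table, clear of the jig. Do not push the handle with the hand itself, and leave the other things on the table where they are.

Things in the scene. Friction and masses are not known exactly. Their poses are not given: they have to be found in the camera images.
- bar_mid (a point): centre of the extension bar: loose aluminium square tube, 24 x 24 mm outside, 240 mm long, bore 16 mm square, about 0.24 kg, flat on the table (this point 12 mm up), open end away from the robot, on either side of the jig. +x runs along the tube to the open end; the other end is plugged and has black rubber bands. Its bare middle is the centre of mass: grip there, across the tube
- bar_mouth (a point): centre of the bar's open end, 120 mm along +x from bar_mid
- handle (a joint): angle of the clamp handle's hub about its upright pivot, rad: 0 fully open, grows counter-clockwise seen from above, rigid stop at 1.2 (clamped). Starts within 0.1 of open. A spring resists, most near 0.7 (about 9 N sideways at the bar's middle), and reverses at the dead point, 1.10; let go well before it, it springs back
- stub (a joint): springy flexing of the stub handle against its hub, rad, same sense as joint handle: 0 unloaded, 0.02 for each N m turning it (50 N m per rad; the fitted bar's middle is 165 mm from the pivot; a hand that holds the bar's yaw stiffly takes up part of the moment). Under 0.018 (0.9 N m) at the stop is not firm; over 0.05 (2.5 N m) either way bends it for good
- pivot (a point): point on the handle's upright pivot axis, level with the handle's centre line, 55 mm above the table. Its +x is the plunger's direction, away from the robot. The fixed jig board (270 x 230 mm, 18 mm thick) reaches from 50 mm before the pivot to 220 mm beyond it. Wooden tray 100 to 190 mm beyond, top 62 mm up; the pivot hub and guide are lower than 80 mm
- handle_shoulder (a point): centre of the outer face of the round collar (30 mm across) on the handle, 45 mm out from the pivot; the bar's open end must come up against it. +x points outward along the handle, level. The bar then has about 0.07 rad of play on the handle. The pivot is stiff (0.5 N m): past the dead point push on until the stop is felt, then press with about 12 N sideways at the bar's middle
- handle_tip (a point): free end of the handle's stub: a level round steel rod 13 mm in diameter and 55 mm long from collar to tip, its last 13 mm tapering to 4 mm. 100 mm out from the pivot. +x points outward along the handle
- batten_mid (a point): centre of a loose solid wooden batten, 24 x 24 x 240 mm, not the tool (no bore). Lies on the opposite side of the jig from the bar
- glue: glue bottle, 52 mm across, 130 mm tall, origin at its underside; leave it
- mug: mug, 80 mm across, 90 mm tall, origin at its underside; leave it
- beam_a: red plastic construction beam, 100 x 30 x 22 mm, origin at its underside; leave it
- beam_b: black plastic construction beam, 70 x 30 x 22 mm, origin at its underside; leave it
- hoop: cardboard ring 90 mm across, 22 mm high, origin at its underside; leave it
- wedge: black plastic block 50 x 50 x 30 mm with a red round top 20 mm high, origin at its underside; leave it

How it is judged:
By the outcome, as a careful person would: the job done as asked, in the order asked, and still so for the second after the job is handed in, with the robot touching nothing.
It also fails if it takes over 72 s, if anything falls off the work surface, if the arm or the gripper's body presses on something with over 40 N, if the wrist force passes 120 N, or if a joint passes its speed limit or range.

## Working session

There is one attempt and no reset: what is moved stays moved. The work goes in short steps, Python scripts to look and compute and a tool call to move; the robot and the scene stay as the last step left them, time stands still between calls to the robot, and variables do not carry over. Pictures are saved under pics/ and viewed, and the job is handed in when it is done.

Besides the shell and the picture viewer there is one more tool, called after "Call:" as name(argument=value, ...) on one line, values as JSON. drive_tool: Moves the arm, as the interface text tells. Its arguments: {"type":"object","properties":{"series":{"type":"array"},"squeeze":{"type":"number"}},"required":["series"]}

```bash
mkdir -p pics; ls
cat > h.py <<'E'
from plant import r
import numpy as np, cv2
np.set_printoptions(precision=4,suppress=True)
def snap(name,fn,crop=None,scale=1):
    c=r.capture(name)
    im=cv2.cvtColor(c["color"],cv2.COLOR_RGB2BGR)
    cv2.imwrite(f"pics/{fn}_raw.png",im)
    np.savez(f"pics/{fn}.npz",K=c["intrinsics"],rv=c["rvec"],tv=c["tvec"])
    if crop: x0,y0,x1,y1=crop; im=im[y0:y1,x0:x1]
    if scale!=1: im=cv2.resize(im,None,fx=scale,fy=scale,interpolation=cv2.INTER_CUBIC)
    cv2.imwrite(f"pics/{fn}.png",im); return c
def ray(fn,uv):
    d=np.load(f"pics/{fn}.npz"); R,_=cv2.Rodrigues(d['rv']); 
    C=-R.T@d['tv'].ravel(); v=R.T@np.linalg.inv(d['K'])@np.array([uv[0],uv[1],1.]); return C,v
def px2z(fn,uv,z):
    C,v=ray(fn,uv); return C+v*(z-C[2])/v[2]
def proj(fn,P):
    d=np.load(f"pics/{fn}.npz"); return cv2.projectPoints(np.array(P,float).reshape(-1,1,3),d['rv'],d['tv'],d['K'],None)[0].reshape(-1,2)
E
python3 - <<'E'
from h import *
for n in("top","side"):
    c=snap(n,n+"0",scale=1.5); R,_=cv2.Rodrigues(np.array(c["rvec"])); print(n,c["intrinsics"],-R.T@np.array(c["tvec"]).ravel(),R)
for k,v in r.get_obs().items(): print(k,v)
E
```

```text
pics
top [[498.4644   0.     250.7178]
 [  0.     498.4644 191.1699]
 [  0.       0.       1.    ]] [0.3765 0.0082 1.4981] [[-0.0047 -1.     -0.0045]
 [-0.9938  0.0052 -0.1114]
 [ 0.1114  0.004  -0.9938]]
side [[394.2471   0.     255.4135]
 [  0.     394.2471 190.2837]
 [  0.       0.       1.    ]] [0.1568 1.1792 0.788 ] [[-0.9464 -0.3224 -0.02  ]
 [-0.145   0.4793 -0.8656]
 [ 0.2886 -0.8163 -0.5004]]
time_s 0.1
q [ 1.1372  0.6292  0.0384  1.5182 -0.027   0.9963 -0.02  ]
qvel [-0.0001 -0.0001 -0.0004 -0.0018  0.0012 -0.0015  0.001 ]
joint_torque [  0.0031 -55.0789   1.1477 -18.7112  -0.0521   0.0192   0.    ]
position [ 0.2335 -0.6059  0.1832]
eef_rot [-0.0008  0.9831  0.1829 -0.0002]
wrist_force [ 0.4634  0.8073 -1.1458]
torque [ 0.0269  0.0091 -0.0424]
gripper_width 0.09443461698915935
```

View pics/top0.png

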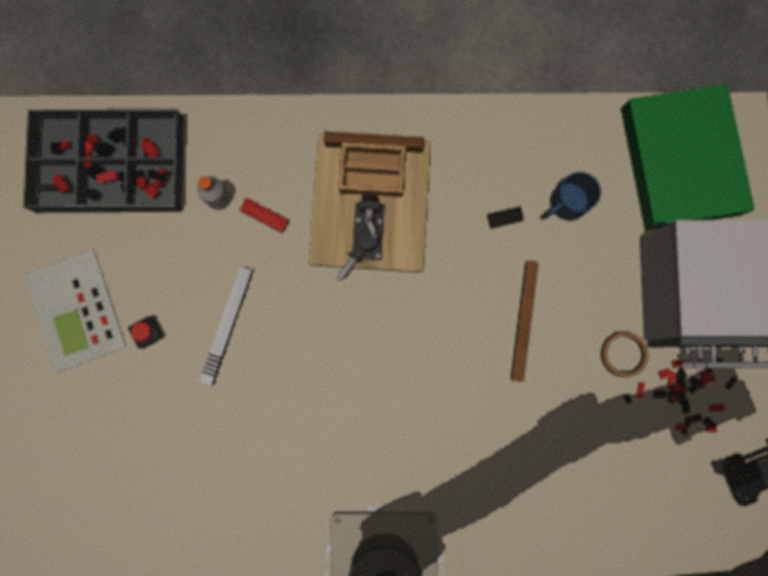

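View pics/side0.png

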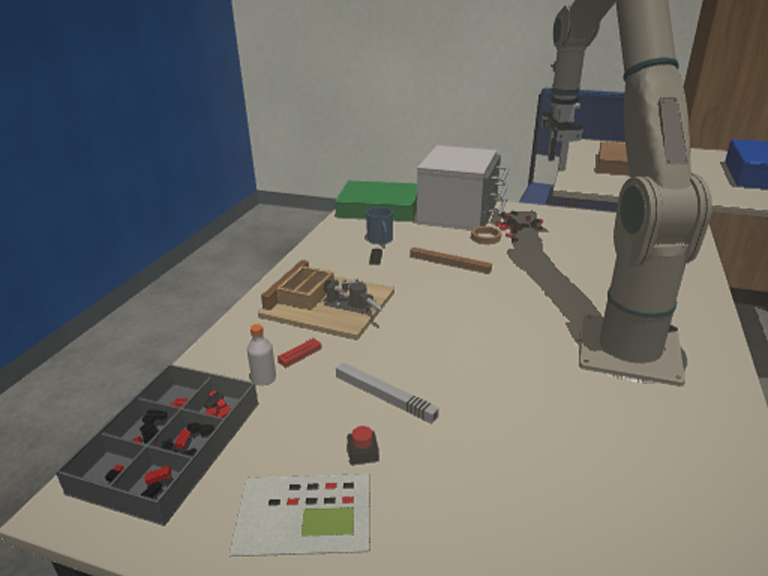

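The bar is the grey tube from (248,268) to (208,382) in the top view (1.5x), on the robot's left. The stub points to (340,278) and the batten is on the right. I'll zoom in to measure.

Run:
```python
import cv2
im=cv2.imread("pics/top0_raw.png")
def c(im,x0,y0,x1,y1,s,fn): cv2.imwrite(fn,cv2.resize(im[y0:y1,x0:x1],None,fx=s,fy=s,interpolation=cv2.INTER_CUBIC))
c(im,205,120,295,190,8,"pics/tz1.png"); c(im,125,170,185,265,6,"pics/tz2.png")
im=cv2.imread("pics/side0_raw.png")
c(im,170,165,300,290,5,"pics/sz1.png")
```

```text
(no output)
```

View pics/tz1.png

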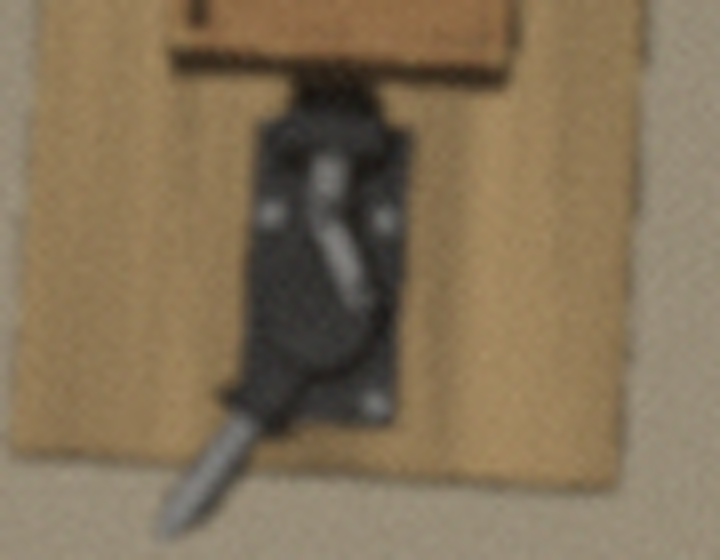

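View pics/tz2.png

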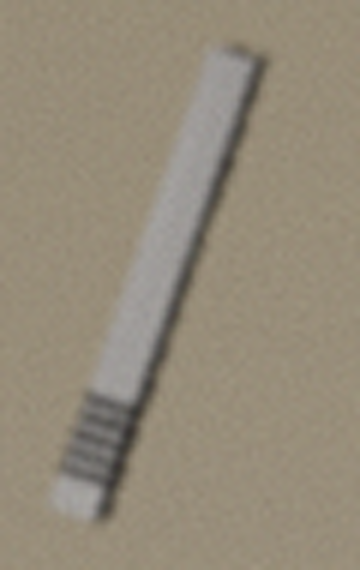

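View pics/sz1.png

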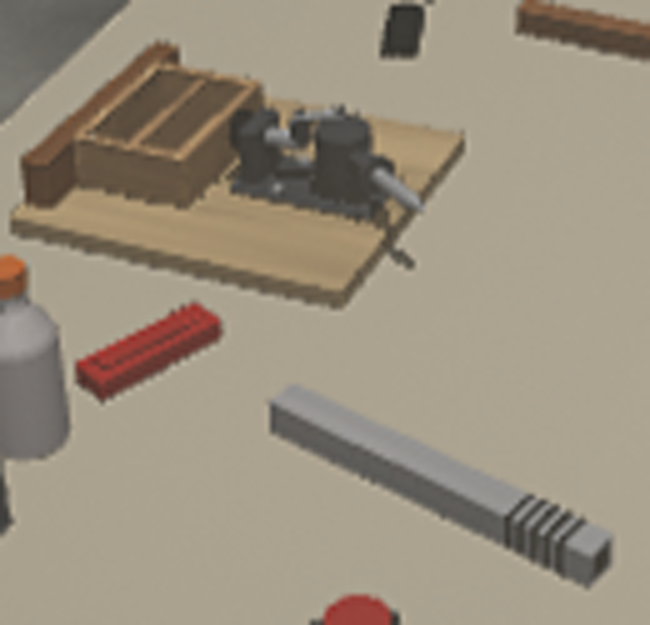

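```bash
cat > m0.py <<'E'
from h import *
from scipy.optimize import least_squares
T=lambda u,v:(205+(u+.5)/8-.5,120+(v+.5)/8-.5)
B=lambda u,v:(125+(u+.5)/6-.5,170+(v+.5)/6-.5)
S=lambda u,v:(170+(u+.5)/5-.5,165+(v+.5)/5-.5)
def tri(a,b):
    C1,v1=ray("top0",a);C2,v2=ray("side0",b)
    v1=v1/np.linalg.norm(v1);v2=v2/np.linalg.norm(v2)
    s=np.linalg.lstsq(np.c_[v1,-v2],C2-C1,rcond=None)[0]
    p,q=C1+s[0]*v1,C2+s[1]*v2
    return (p+q)/2,np.linalg.norm(p-q)
if __name__=="__main__":
    print("tip z.055",px2z("top0",T(168,533),.055),px2z("side0",S(417,207),.055))
    print("tip tri",tri(T(168,533),S(417,207)))
    print("collar",px2z("top0",T(252,415),.055))
    print("board corners",[px2z("top0",T(*p),.018) for p in((12,457),(615,490),(40,0))])
    print("board side", px2z("side0",S(343,296),.018),px2z("side0",S(463,140),.018))
    # bar color segmentation in top
    im=cv2.imread("pics/top0_raw.png").astype(int)
    sub=im[165:265,120:190]
    sat=sub.max(2)-sub.min(2); m=((sat<22)&(sub.mean(2)>115)).astype(np.uint8)
    n,l,st,_=cv2.connectedComponentsWithStats(m); print(st)
    print("bar top corners",[px2z("top0",B(*p),.024) for p in((213,45),(252,57),(55,490),(98,520))])
    print("bar side corners",[px2z("side0",S(*p),.024) for p in((272,403),(298,383),(609,533),(583,560))])
E
python3 m0.py
```

```text
tip z.055 [0.5533 0.0872 0.055 ] [0.5524 0.0892 0.055 ]
tip tri (array([0.5533, 0.0873, 0.0537]), np.float64(0.00034896582014951993))
collar [0.5966 0.0566 0.055 ]
board corners [array([0.5869, 0.1478, 0.018 ]), array([ 0.5732, -0.078 ,  0.018 ]), array([0.762 , 0.1381, 0.018 ])]
board side [0.5835 0.1561 0.018 ] [ 0.5701 -0.0676  0.018 ]
[[   0    0   70  100 6412]
 [  19   13   28   59  509]
 [  17   72    5    5    9]
 [  21   73    2    1    2]
 [  23   77    1    1    1]
 [  16   78    2    1    2]
 [  19   79    2    1    2]
 [  15   81    5    2    5]
 [  22   80    1    1    1]
 [  13   83    9    9   57]]
bar top corners [array([0.5855, 0.2847, 0.024 ]), array([0.5794, 0.2651, 0.024 ]), array([0.3659, 0.3587, 0.024 ]), array([0.3512, 0.3373, 0.024 ])]
bar side corners [array([0.5809, 0.2863, 0.024 ]), array([0.5731, 0.2625, 0.024 ]), array([0.3506, 0.3394, 0.024 ]), array([0.359 , 0.3654, 0.024 ])]
```

```bash
cat >> h.py <<'E'
from scipy.spatial.transform import Rotation as Ro
def yaw_of(o=None):
    o=o or r.get_obs(); w,x,y,z=o['eef_rot']; X=Ro.from_quat([x,y,z,w]).apply([1,0,0]); return np.arctan2(X[1],X[0])
def st():
    o=r.get_obs(); w,x,y,z=o['eef_rot']; Z=Ro.from_quat([x,y,z,w]).apply([0,0,1])
    print("t",round(o['time_s'],2),"p",np.array(o['position']),"yaw",round(yaw_of(o),4),"Z",Z,"F",np.array(o['wrist_force']),"M",np.array(o['torque']),"w",round(o['gripper_width'],4),"q",np.array(o['q'])); return o
def shift(tgt,yaw=None,base=None,byaw=None):
    o=r.get_obs(); b=np.array(o['position']) if base is None else np.array(base); a=yaw_of(o) if byaw is None else byaw
    d=np.array(tgt)-b; s=[d[0]*np.cos(a)+d[1]*np.sin(a), d[0]*np.sin(a)-d[1]*np.cos(a), -d[2]]
    t=0 if yaw is None else -((yaw-a+np.pi)%(2*np.pi)-np.pi)
    return np.array(s+[t])
E
python3 - <<'E'
from h import *
st()
print(shift([.5,-.2,.2],1.5),shift([.468,.3125,.12],2.816))
# overlay-based check of bar
T=lambda u,v:(205+(u+.5)/8-.5,120+(v+.5)/8-.5)
print("hubtop", px2z("top0",T(318,315),.075))
from scipy.optimize import minimize
def corners(mx,my,a):
    c,s=np.cos(a),np.sin(a); P=[]
    for z in(0,.024):
        for i,j in((1,1),(1,-1),(-1,-1),(-1,1)): P.append([mx+.12*i*c-.012*j*s,my+.12*i*s+.012*j*c,z])
    return np.array(P)
for nm in("top0","side0"):
    im=cv2.imread(f"pics/{nm}_raw.png"); s=4
    for par,col in(((.4705,.3115,-.317),(0,0,255)),((.468,.3125,-.326),(0,255,0)),((.466,.3134,-.336),(255,0,0))):
        if nm=="top0" and col==(0,0,255): im=cv2.resize(im,None,fx=s,fy=s,interpolation=cv2.INTER_CUBIC)
        if nm=="side0" and col==(0,0,255): im=cv2.resize(im,None,fx=s,fy=s,interpolation=cv2.INTER_CUBIC)
        p=((proj(nm,corners(*par))+.5)*s-.5)
        cv2.polylines(im,[np.round(p[4:]).astype(int)],True,col,1)
    x0,y0,x1,y1=(125,165,195,265) if nm=="top0" else (215,235,300,290)
    cv2.imwrite(f"pics/ov_{nm}.png",cv2.resize(im[y0*s:y1*s,x0*s:x1*s],None,fx=1.4,fy=1.4))
E
```

```text
t 0.1 p [ 0.2335 -0.6059  0.1832] yaw 0.3678 Z [-0.0006  0.0016 -1.    ] F [ 0.4634  0.8073 -1.1458] M [ 0.0269  0.0091 -0.0424] w 0.0944 q [ 1.1372  0.6292  0.0384  1.5182 -0.027   0.9963 -0.02  ]
[ 0.3946 -0.283  -0.0168 -1.1322] [ 0.549  -0.7727  0.0632 -2.4482]
hubtop [0.63  0.032 0.075]
```

View pics/ov_top0.png

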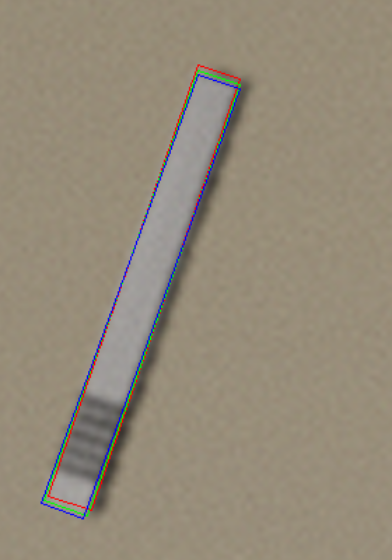

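View pics/ov_side0.png

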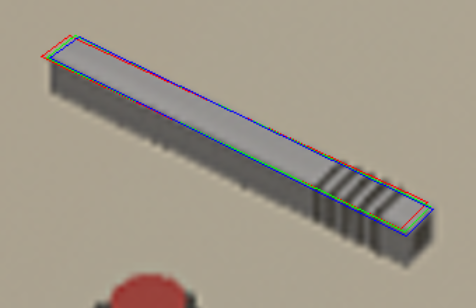

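Call:
drive_tool(series=[[0.02, -0.014, -0.017, -0.05, 1], [0.05, -0.036, -0.017, -0.13, 1], [0.08, -0.057, -0.017, -0.22, 1], [0.11, -0.079, -0.017, -0.31, 1], [0.14, -0.1, -0.017, -0.4, 1], [0.17, -0.122, -0.017, -0.5, 1], [0.2, -0.143, -0.017, -0.6, 1], [0.23, -0.165, -0.017, -0.7, 1], [0.26, -0.186, -0.017, -0.8, 1], [0.29, -0.208, -0.017, -0.9, 1], [0.32, -0.229, -0.017, -1.0, 1], [0.35, -0.251, -0.017, -1.1, 1], [0.38, -0.272, -0.017, -1.2, 1], [0.4, -0.305, -0.017, -1.3, 1], [0.415, -0.34, -0.017, -1.4, 1], [0.425, -0.375, -0.017, -1.5, 1], [0.435, -0.41, -0.017, -1.6, 1], [0.445, -0.445, -0.017, -1.7, 1], [0.455, -0.48, -0.017, -1.8, 1], [0.465, -0.515, -0.017, -1.9, 1]])

```text
time_s: 1.77
position: [0.4818, 0.0427, 0.2009]
eef_rot: [-0.0, 0.421, 0.907, -0.0]
wrist_force: [0.6, 0.8, 0.8]
gripper_width: 0.094
```

```bash
python3 -c "
from h import *
st(); print(shift([.467,.3125,.10],2.816))"
```

```text
t 1.77 p [0.4818 0.0427 0.2009] yaw 2.2724 Z [-0.0003 -0.0003 -1.    ] F [0.5669 0.7829 0.8231] M [-0.0202 -0.2227  0.0293] w 0.094 q [ 0.2538  0.4131 -0.5544  1.9356  0.2806  0.8693  0.2556]
[ 0.2156  0.1629  0.1009 -0.5436]
```

Call:
drive_tool(series=[[0.02, 0.015, 0.01, -0.05, 1], [0.045, 0.034, 0.02, -0.11, 1], [0.072, 0.054, 0.03, -0.18, 1], [0.1, 0.075, 0.04, -0.25, 1], [0.128, 0.096, 0.05, -0.32, 1], [0.156, 0.117, 0.06, -0.39, 1], [0.182, 0.138, 0.075, -0.46, 1], [0.204, 0.154, 0.09, -0.52, 1], [0.2156, 0.163, 0.101, -0.5436, 1], [0.2156, 0.163, 0.101, -0.5436, 1], [0.2156, 0.163, 0.101, -0.5436, 1]])

```text
time_s: 2.68
position: [0.4681, 0.3111, 0.0991]
eef_rot: [-0.001, 0.164, 0.986, -0.001]
wrist_force: [0.6, -0.2, 0.3]
gripper_width: 0.0939
```

```bash
python3 -c "
from h import *
st(); print(shift([.467,.3125,.003],2.816)); snap('side','s1',(170,120,330,300),4);snap('top','t1',(110,150,210,275),5)"
```

```text
t 2.68 p [0.4681 0.3111 0.0991] yaw 2.8124 Z [-0.002  -0.0014 -1.    ] F [ 0.5591 -0.2336  0.3433] M [-0.0029 -0.1426  0.0205] w 0.0939 q [-0.2568  0.6785 -0.5974  1.8363  0.5194  0.7904  0.1144]
[ 0.0015  0.001   0.0961 -0.0036]
```

View pics/s1.png

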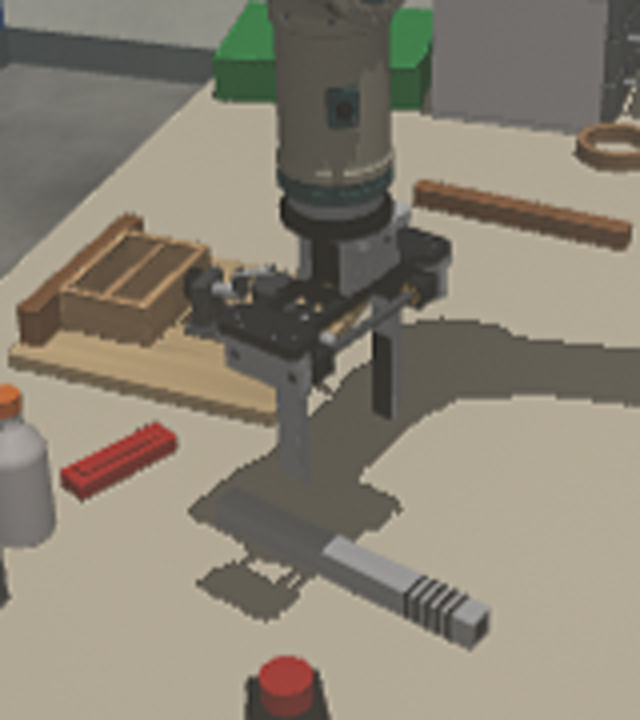

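View pics/t1.png

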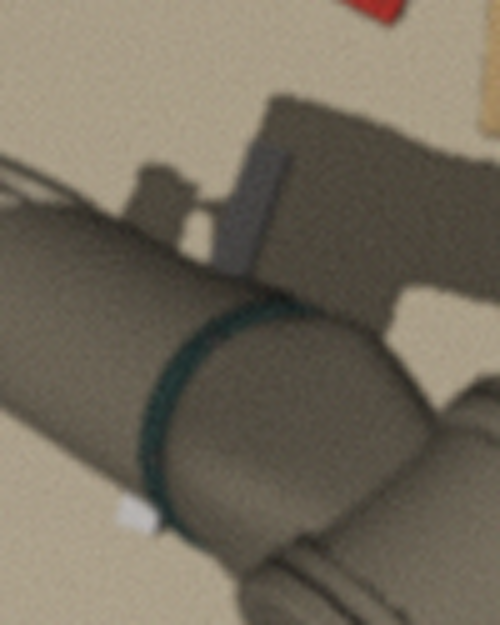

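Call:
drive_tool(series=[[0, 0, 0.02, 0, 1], [0, 0, 0.045, 0, 1], [0, 0, 0.065, 0, 1], [0, 0, 0.08, 0, 1], [0, 0, 0.09, 0, 1], [0, 0, 0.0945, 0, 1], [0, 0, 0.0945, 0, 1], [0, 0, 0.0945, 0, 0.0], [0, 0, 0.0945, 0, -0.3], [0, 0, 0.0945, 0, -0.6], [0, 0, 0.0945, 0, -1], [0, 0, 0.0945, 0, -1], [0, 0, 0.0945, 0, -1], [0, 0, 0.0945, 0, -1], [0, 0, 0.0945, 0, -1]], squeeze=50)

```text
time_s: 4.03
position: [0.4691, 0.3112, 0.0055]
eef_rot: [0.0, 0.164, 0.986, -0.0]
wrist_force: [-0.0, 0.6, -0.3]
gripper_width: 0.0439
```

```bash
python3 -c "
from h import *
st(); snap('side','s2',(170,120,330,300),4)"
```

```text
t 4.03 p [0.4691 0.3112 0.0055] yaw 2.8114 Z [ 0. -0. -1.] F [-0.0106  0.5768 -0.3244] M [-0.0542 -0.1429 -0.0439] w 0.0439 q [-0.3267  0.8074 -0.4885  1.8907  0.6398  0.604   0.0122]
```

View pics/s2.png

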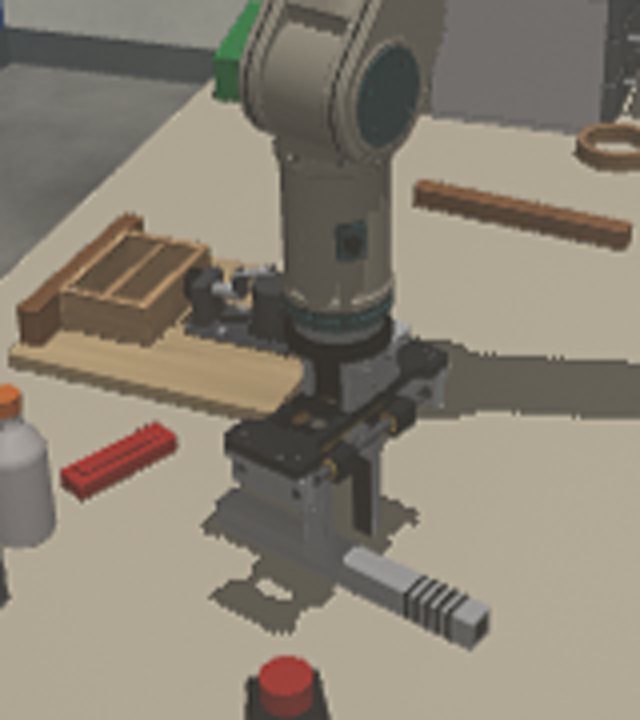

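Call:
drive_tool(series=[[0, 0, 0.001, 0, -1], [0, 0, 0.001, 0, -1], [0, 0, 0.001, 0, -1], [0, 0, 0.001, 0, -1], [0, 0, 0.001, 0, -1], [0, 0, 0.001, 0, -1], [0, 0, 0.001, 0, -1], [0, 0, 0.001, 0, -1], [0, 0, 0.001, 0, -1], [0, 0, 0.001, 0, -1]], squeeze=50)

```text
time_s: 4.92
position: [0.4691, 0.3111, 0.0045]
eef_rot: [0.0, 0.164, 0.986, 0.0]
wrist_force: [0.2, -0.7, 0.4]
gripper_width: 0.0005
```

```bash
python3 -c "
from h import *
st(); snap('side','s2b',(170,120,330,300),4)"
```

```text
t 4.92 p [0.4691 0.3111 0.0045] yaw 2.8113 Z [ 0.0001 -0.     -1.    ] F [ 0.2273 -0.702   0.4011] M [ 0.0568 -0.197   0.0284] w 0.0005 q [-0.3274  0.8089 -0.4871  1.8911  0.6411  0.602   0.0111]
```

View pics/s2b.png

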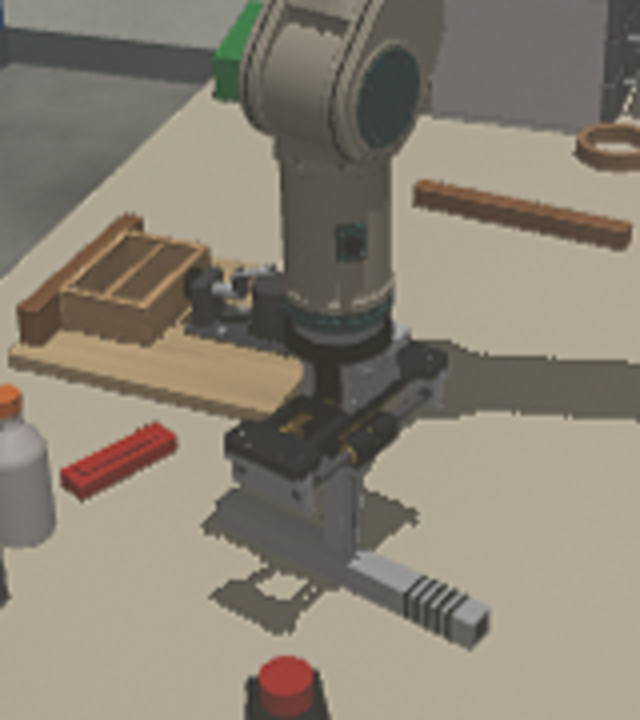

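```bash
python3 -c "
from h import *
p=proj('s2b',[[.4691,.3111,.0045],[.4691,.3111,.1],[.467,.3125,.024],[.4691,.3111,.024]]);print(p, (p-[170,120])*4)
im=cv2.imread('pics/s2b_raw.png')[200:290,210:300]
cv2.imwrite('pics/s2bz.png',cv2.resize(im,None,fx=8,fy=8,interpolation=cv2.INTER_CUBIC)[:600])
snap('top','t2',(110,150,210,275),5)"
```

```text
[[255.3966 262.0595]
 [254.7372 236.5472]
 [255.7797 257.443 ]
 [255.2663 257.0179]] [[341.5866 568.238 ]
 [338.9487 466.1886]
 [343.1186 549.772 ]
 [341.0653 548.0716]]
```

View pics/s2bz.png

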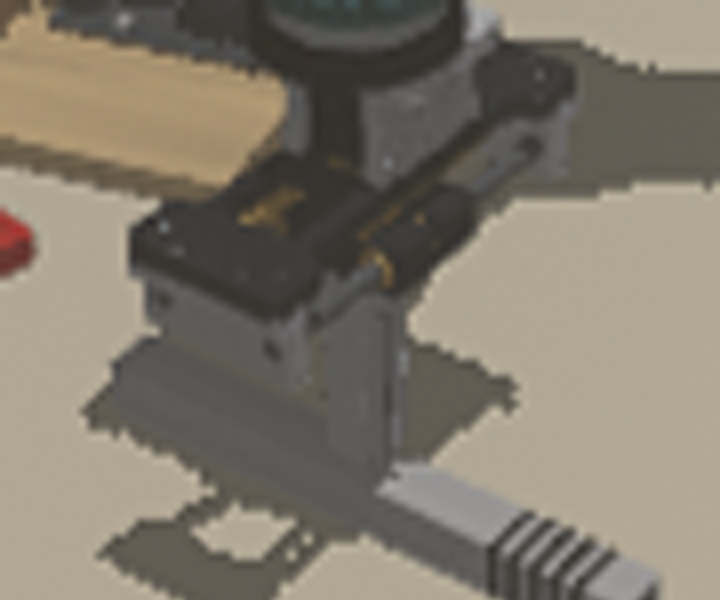

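View pics/t2.png

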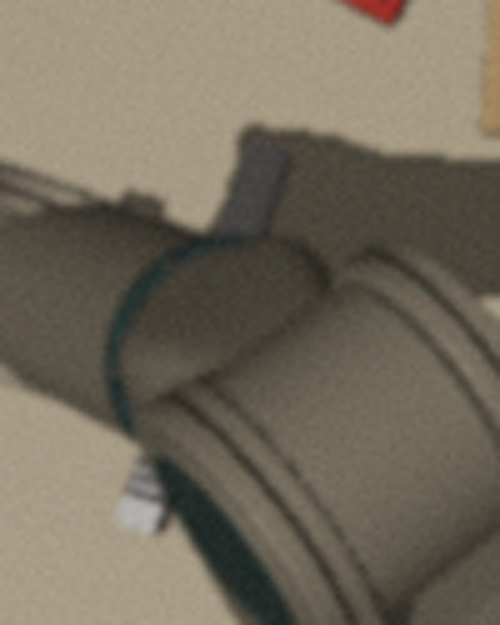

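The jaws shut on nothing. In the pictures the fingertips sit about 20 mm higher than the reported TCP, roughly on the bar's top face. I'll lift, open and measure the tips properly.

Call:
drive_tool(series=[[0, 0, -0.01, 0, -1], [0, 0, -0.03, 0, -0.2], [0, 0, -0.045, 0, 0.2], [0, 0, -0.045, 0, 0.2], [0, 0, -0.045, 0, 0.2], [0, 0, -0.045, 0, 0.2], [0, 0, -0.045, 0, 0.2], [0, 0, -0.045, 0, 0.2], [0, 0, -0.045, 0, 0.2], [0, 0, -0.045, 0, 0.2], [0, 0, -0.045, 0, 0.2], [0, 0, -0.045, 0, 0.2]])

```text
time_s: 6.02
position: [0.469, 0.3111, 0.0493]
eef_rot: [-0.0, 0.164, 0.986, -0.0]
wrist_force: [0.4, 0.2, 0.4]
gripper_width: 0.0563
```

```bash
python3 -c "
from h import *
o=st(); snap('side','s3',(215,190,305,265),8)
p=np.array(o['position']);a=yaw_of(o);w=o['gripper_width']; y=np.array([np.sin(a),-np.cos(a),0]);x=np.array([np.cos(a),np.sin(a),0])
P=[]
for dz in (0,.0195):
  for s in(1,-1):
    for t in (0,.0125):
      for h in (.008,-.008): P.append(p+s*y*(w/2+t)+x*h+[0,0,dz])
q=((proj('s3',P)+.5-[215,190])*8-.5)
print(q.round(0))
im=cv2.imread('pics/s3.png')
for i,(u,v) in enumerate(q): cv2.circle(im,(int(u),int(v)),3,(0,0,255) if i<8 else (0,255,0),-1)
cv2.imwrite('pics/s3o.png',im)"
```

```text
t 6.02 p [0.469  0.3111 0.0493] yaw 2.8114 Z [-0.0003 -0.0002 -1.    ] F [0.4429 0.1865 0.3807] M [-0.0321 -0.1495 -0.0267] w 0.0563 q [-0.2913  0.7454 -0.5439  1.8705  0.5841  0.6899  0.0595]
[[295. 534.]
 [260. 517.]
 [273. 552.]
 [239. 535.]
 [387. 456.]
 [353. 441.]
 [407. 440.]
 [373. 424.]
 [293. 492.]
 [259. 475.]
 [272. 510.]
 [237. 493.]
 [387. 415.]
 [353. 399.]
 [407. 398.]
 [373. 383.]]
```

View pics/s3o.png

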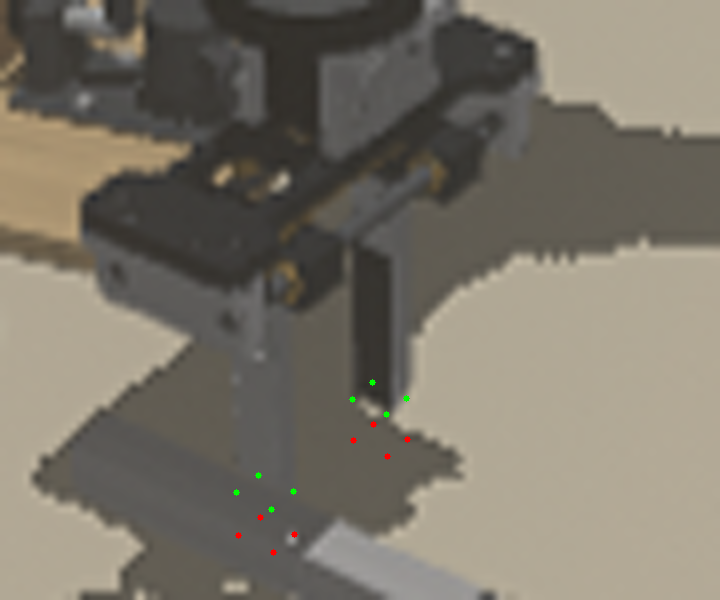

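The green markers (reported TCP plus 19.5 mm) land on the visible tips, at (380,405) and (265,495). So the fingers really end about 19 mm above the reported TCP. I'll descend by that much more, watching the force.

Call:
drive_tool(series=[[0, 0, 0.02, 0, 0.2], [0, 0, 0.04, 0, 0.2], [0, 0, 0.05, 0, 0.2], [0, 0, 0.056, 0, 0.2], [0, 0, 0.06, 0, 0.2], [0, 0, 0.062, 0, 0.2], [0, 0, 0.062, 0, 0.2]])

```text
time_s: 6.65
position: [0.4692, 0.3114, -0.0124]
eef_rot: [0.0, 0.164, 0.986, 0.0]
wrist_force: [-0.2, -0.6, 0.7]
gripper_width: 0.0563
```

```bash
python3 -c "
from h import *
o=st(); snap('side','s4',(215,190,305,265),8)"
```

```text
t 6.65 p [ 0.4692  0.3114 -0.0124] yaw 2.8115 Z [ 0.0003  0.0002 -1.    ] F [-0.22   -0.644   0.7304] M [-0.0115 -0.1555  0.0141] w 0.0563 q [-0.3414  0.8338 -0.4652  1.896   0.6633  0.5698 -0.008 ]
```

View pics/s4.png

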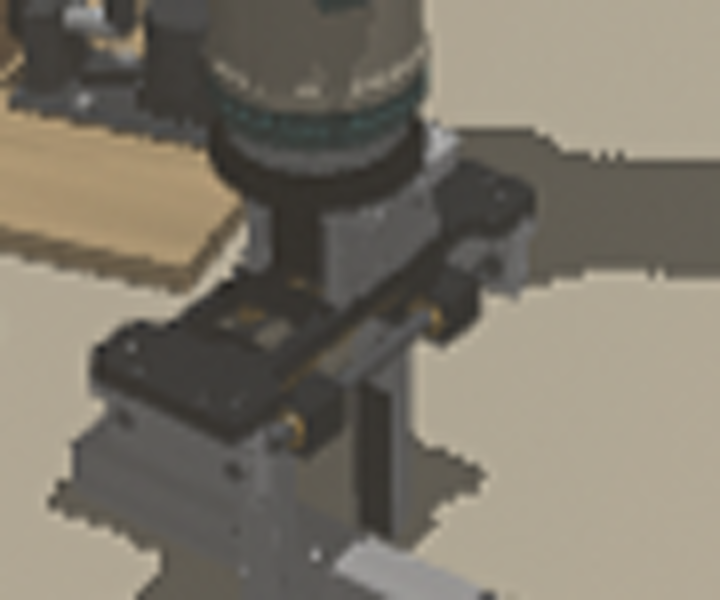

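No force at a reported z of -12 mm, which confirms the offset. I'll go 4 mm lower and close.

Call:
drive_tool(series=[[0, 0, 0.002, 0, 0.2], [0, 0, 0.0035, 0, 0.2], [0, 0, 0.0035, 0, -1], [0, 0, 0.0035, 0, -1], [0, 0, 0.0035, 0, -1], [0, 0, 0.0035, 0, -1], [0, 0, 0.0035, 0, -1], [0, 0, 0.0035, 0, -1], [0, 0, 0.0035, 0, -1], [0, 0, 0.0035, 0, -1], [0, 0, 0.0035, 0, -1], [0, 0, 0.0035, 0, -1]], squeeze=50)

```text
time_s: 7.7
position: [0.4691, 0.3112, -0.016]
eef_rot: [0.0, 0.164, 0.986, 0.0]
wrist_force: [-0.3, 0.9, 2.0]
gripper_width: 0.0236
```

```bash
python3 -c "
from h import *
o=st()"
```

```text
t 7.7 p [ 0.4691  0.3112 -0.016 ] yaw 2.8114 Z [ 0.0001 -0.     -1.    ] F [-0.2734  0.9246  1.9526] M [-0.0443 -0.1624 -0.0034] w 0.0236 q [-0.3444  0.8391 -0.4602  1.8972  0.6678  0.563  -0.0118]
```

```bash
python3 -c "
from h import *
print(shift([.4691,.3112,.06]),shift([.4244,.1791,.06],2.522))"
```

```text
[ 0.     0.    -0.076  0.   ] [-0.0005 -0.1394 -0.076   0.2894]
```

Call:
drive_tool(series=[[0, 0, -0.005, 0, -1], [0, 0, -0.02, 0, -1], [0, 0, -0.04, 0, -1], [0, -0.005, -0.06, 0.01, -1], [0, -0.02, -0.07, 0.04, -1], [0, -0.04, -0.076, 0.08, -1], [0, -0.06, -0.076, 0.12, -1], [0, -0.08, -0.076, 0.16, -1], [0, -0.1, -0.076, 0.21, -1], [0, -0.12, -0.076, 0.25, -1], [0, -0.132, -0.076, 0.275, -1], [0, -0.1394, -0.076, 0.289, -1], [0, -0.1394, -0.076, 0.289, -1], [0, -0.1394, -0.076, 0.289, -1]])

```text
time_s: 8.87
position: [0.4244, 0.1802, 0.0602]
eef_rot: [0.0, 0.304, 0.953, 0.001]
wrist_force: [1.1, -0.1, -2.4]
gripper_width: 0.0239
```

```bash
python3 -c "
from h import *
o=st(); snap('side','s5',(200,150,300,225),8); snap('top','t5',(150,130,250,205),8)"
```

```text
t 8.87 p [0.4244 0.1802 0.0602] yaw 2.5231 Z [ 0.0009  0.0012 -1.    ] F [ 1.1476 -0.1207 -2.3773] M [ 0.0817 -0.1784  0.0002] w 0.0239 q [-0.141   0.6093 -0.4649  2.1374  0.5514  0.5105 -0.071 ]
```

View pics/s5.png

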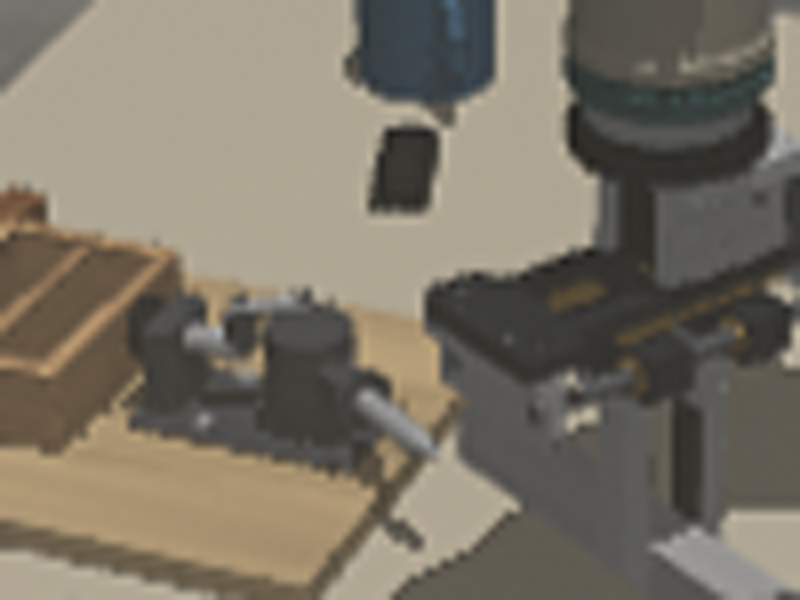

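View pics/t5.png

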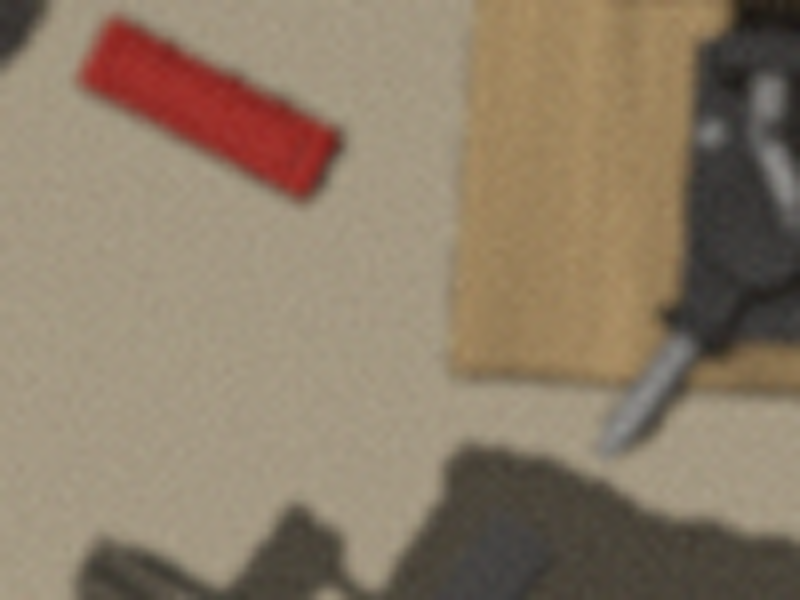

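```bash
cat >> h.py <<'E'
def barpts(m,yaw):
    # m = bar centre; yaw = direction of +x (to mouth)
    x=np.array([np.cos(yaw),np.sin(yaw),0]);y=np.array([-x[1],x[0],0]);z=np.array([0,0,1.])
    P=[]
    for i in(1,-1):
        for j,k in((1,1),(-1,1),(-1,-1),(1,-1)): P.append(m+.12*i*x+.012*(j*y+k*z))
    return np.array(P)
def ovbar(fn,m,yaw,crop,s,out,extra=[]):
    im=cv2.imread(f"pics/{fn}_raw.png"); x0,y0,x1,y1=crop
    im=cv2.resize(im[y0:y1,x0:x1],None,fx=s,fy=s,interpolation=cv2.INTER_CUBIC)
    f=lambda P:np.round((proj(fn,P)+.5-[x0,y0])*s-.5).astype(int)
    p=f(barpts(np.array(m),yaw))
    cv2.polylines(im,[p[:4]],True,(0,255,0),1);cv2.polylines(im,[p[4:]],True,(255,0,0),1)
    for i in range(4): cv2.line(im,tuple(map(int,p[i])),tuple(map(int,p[i+4])),(0,255,0),1)
    for e in extra: cv2.circle(im,tuple(map(int,f([e])[0])),3,(0,0,255),-1)
    cv2.imwrite(f"pics/{out}.png",im)
E
python3 -c "
from h import *
o=r.get_obs(); a=yaw_of(o)-np.pi; m=np.array(o['position'])+[0,0,.028]-.0024*np.array([np.cos(a),np.sin(a),0])
ov=[[.5533,.0873,.055],[.632,.031,.055]]
ovbar('s5',m,a,(200,150,300,225),8,'s5o',ov); ovbar('t5',m,a,(150,130,250,205),8,'t5o',ov)"
```

View pics/s5o.png

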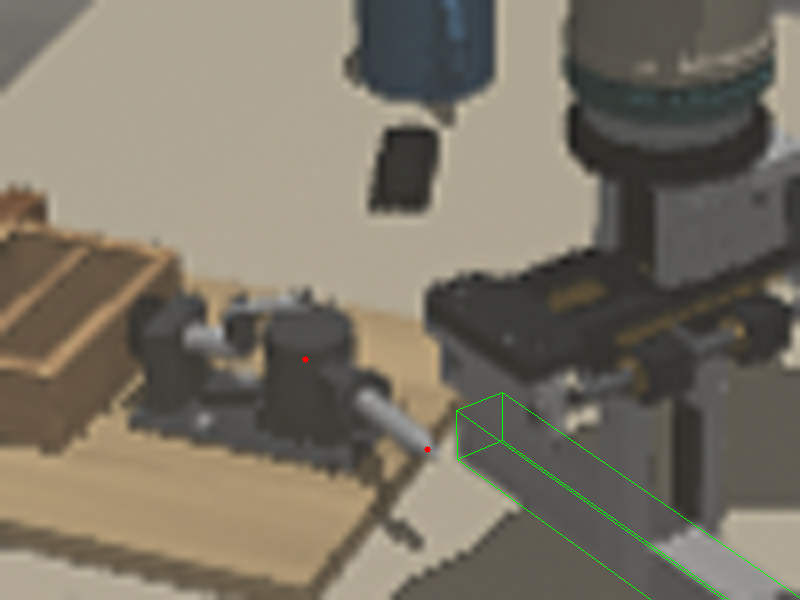

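View pics/t5o.png

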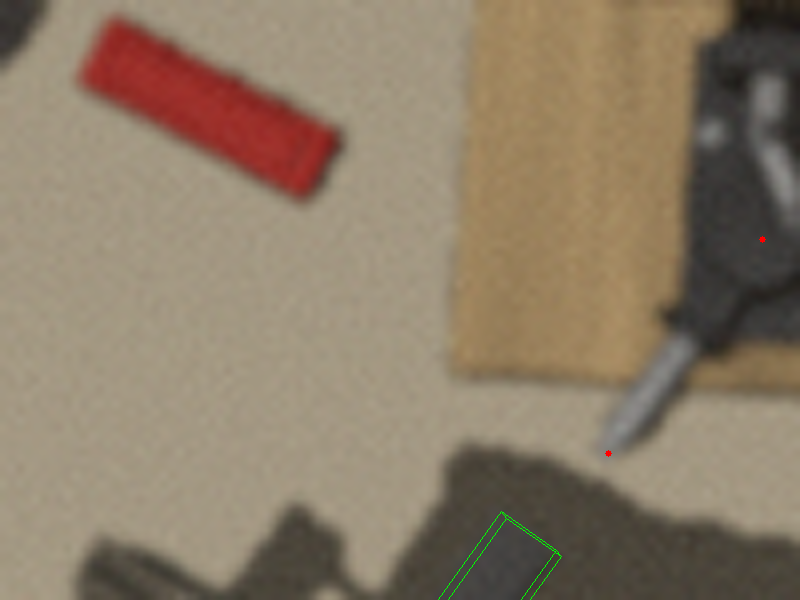

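```bash
python3 -c "
from h import *
for fn in('top0','t5'):
    im=cv2.imread(f'pics/{fn}_raw.png').astype(float); x0,y0=222,168; sub=im[y0:y0+22,x0:x0+17]
    g=cv2.resize(im[165:192,218:242],None,fx=1,fy=1)
    sat=sub.max(2)-sub.min(2); np.set_printoptions(linewidth=200)
    print(sat.astype(int)); print(sub.mean(2).astype(int))
"
```

```text
[[59 57 60 62 63 61 62 61 57 51 38 32 20  6  4  1  6]
 [61 58 61 58 62 62 62 61 58 52 32 21  7  4  3  1  4]
 [62 59 61 62 63 63 62 62 59 56 40 22  5  7  3  2  1]
 [61 60 62 62 62 62 63 62 57 58 48 28 11  4  4  6  6]
 [61 60 63 62 64 63 60 59 57 56 45 24  9  4  3  3  3]
 [60 59 60 60 63 63 62 60 57 50 31 12  4  4  3  9  7]
 [61 59 61 64 60 63 61 62 49 35 16  7  3  7  7 19 22]
 [59 59 61 62 62 65 61 56 42 20  7  3  5  9 20 32 44]
 [55 58 58 60 60 59 57 44 24 10  5  4  6 12 33 47 52]
 [42 46 47 47 50 47 46 27 12  4  2  4  8 20 37 47 52]
 [33 34 33 35 35 35 23 12  9  4  5  7  9 22 36 42 39]
 [31 31 27 35 28 24 15  3  5  3  7  9 17 23 30 29 29]
 [32 32 32 32 24 16  9  6  6  7  7 16 23 28 32 30 32]
 [32 30 29 29 19 11  6  5  5  9 11 22 27 32 33 33 29]
 [31 32 32 23 11  7  5  5  4  9 23 27 32 35 33 31 33]
 [32 32 28 15  7  4  7  5  9 16 26 31 30 33 32 31 31]
 [34 31 25 13  4  3  6 10 17 22 28 34 31 34 32 31 28]
 [33 27 20 10  5  8 15 22 20 28 29 32 32 30 33 32 31]
 [29 30 23 11 11 17 26 27 29 34 32 32 31 31 30 31 31]
 [35 29 22 20 21 27 28 32 31 29 32 31 33 31 34 32 32]
 [28 32 28 28 28 32 
[... 3703 characters left out ...]
150 142 132 127 130 133 127 111  83  85 104 124 141 141 142]
 [147 147 144 136 124 127 134 134 118  91  80 102 129 142 151 150 148]
 [146 148 138 129 122 130 133 124  96  76  86 125 141 151 151 147 151]
 [148 147 143 132 129 141 131 104  80  82 103 136 145 146 145 150 144]
 [149 147 143 133 133 127 109  90  85 103 130 147 146 146 147 149 148]
 [149 142 133 130 129 115 101 102 114 131 143 151 146 148 147 149 150]
 [149 142 133 128 121 119 115 128 138 144 145 146 145 149 147 146 148]
 [142 146 144 135 135 133 140 145 148 147 149 148 147 146 149 150 148]
 [127 136 145 141 142 145 147 149 149 148 145 146 147 152 146 145 148]
 [ 94 110 120 128 137 145 149 146 151 146 150 148 150 150 145 145 149]]
```

```bash
python3 -c "
from h import *
fn='t5'
im=cv2.imread(f'pics/{fn}_raw.png').astype(float)
pts=[]
for y in range(174,185):
    row=im[y,218:242]; s=row.max(1)-row.min(1)
    cx=218+np.arange(24)
    c0=232.8-.714*(y-176)
    bgl=np.median(s[(cx>c0-8)&(cx<c0-4.5)]); bgr=np.median(s[(cx>c0+4.5)&(cx<c0+7)])
    k=np.abs(cx-c0)<4.6
    bg=np.where(cx<c0,bgl,bgr); w=np.clip((bg-s)/bg,0,1)*k
    pts.append(((w*cx).sum()/w.sum(),y,w.sum()))
print(np.array(pts))
W=np.array([px2z(fn,(u,v),.055)[:2] for u,v,_ in pts[2:]])
l=cv2.fitLine(W.astype(np.float32),cv2.DIST_L2,0,0,0).ravel(); print(l, np.degrees(np.arctan2(l[1],l[0])))
d=l[:2] if l[0]>0 else -l[:2]
n=np.array([-d[1],d[0]])
for p in([.632,.031],[.63,.032],[.5533,.0873]): print('off',n@(np.array(p)-l[2:]), d@(np.array(p)-l[2:]))
o=r.get_obs(); print('tcp off',n@(np.array(o['position'][:2])-l[2:]))
"
```

```text
[[234.0851 174.       5.588 ]
 [233.3368 175.       5.6296]
 [232.8091 176.       5.5364]
 [232.1808 177.       5.695 ]
 [231.5597 178.       5.8135]
 [230.8354 179.       5.4698]
 [229.8685 180.       5.074 ]
 [229.236  181.       5.3511]
 [228.6425 182.       5.676 ]
 [227.9591 183.       5.0544]
 [227.2933 184.       4.7848]]
[ 0.8193 -0.5734  0.5715  0.0742] -34.986195
off -0.0006615622335579972 0.07435097302163536
off -0.000989030092349351 0.07213901354039604
off 0.0003395467645022346 -0.022408407289138486
tcp off 0.0032230709428674015
```

```bash
python3 -c "
from h import *
print(shift([.4281,.1745,.027],2.530))"
```

```text
[-0.0066 -0.0032  0.0331 -0.0061]
```

Call:
drive_tool(series=[[-0.002, -0.001, 0.005, -0.002, -1], [-0.005, -0.003, 0.014, -0.006, -1], [-0.0066, -0.0032, 0.024, -0.006, -1], [-0.0066, -0.0032, 0.031, -0.006, -1], [-0.0066, -0.0032, 0.0331, -0.006, -1], [-0.0066, -0.0032, 0.0331, -0.006, -1], [-0.0066, -0.0032, 0.0331, -0.006, -1]])

```text
time_s: 9.55
position: [0.4271, 0.1731, 0.0266]
eef_rot: [-0.0, 0.302, 0.953, -0.0]
wrist_force: [0.2, 0.8, -2.1]
gripper_width: 0.0232
```

```bash
python3 -c "
from h import *
o=st(); snap('side','s6',(215,170,295,230),10); snap('top','t6',(190,160,250,205),12)
a=yaw_of(o)-np.pi; m=np.array(o['position'])+[0,0,.028]-.0024*np.array([np.cos(a),np.sin(a),0])
ov=[[.5533,.0873,.055],[.5715,.0742,.055]]
ovbar('s6',m,a,(215,170,295,230),10,'s6o',ov); ovbar('t6',m,a,(190,160,250,205),12,'t6o',ov)"
```

```text
t 9.55 p [0.4271 0.1731 0.0266] yaw 2.529 Z [-0.0006 -0.0001 -1.    ] F [ 0.2025  0.7585 -2.0997] M [ 0.0188 -0.085   0.0096] w 0.0232 q [-0.1732  0.6673 -0.3985  2.1572  0.6158  0.4285 -0.1064]
```

View pics/s6o.png

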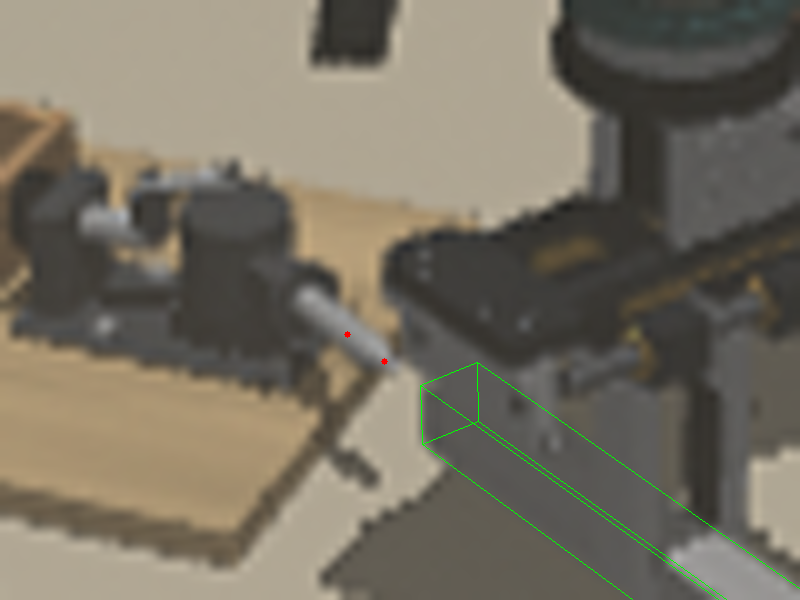

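View pics/t6o.png

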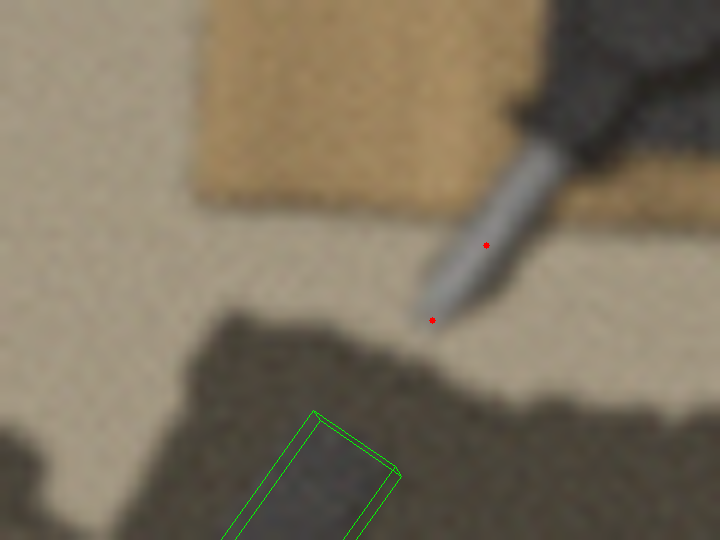

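View pics/s6.png

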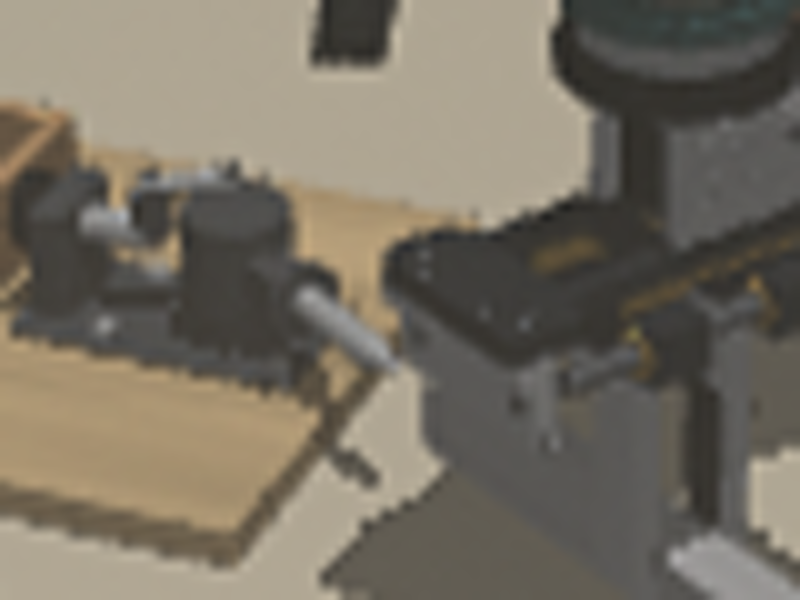

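Call:
drive_tool(series=[[-0.004, 0.0015, -0.0005, 0, -1], [-0.01, 0.0018, -0.0005, 0, -1], [-0.018, 0.0018, -0.0005, 0, -1], [-0.025, 0.0018, -0.0005, 0, -1], [-0.03, 0.0018, -0.0005, 0, -1], [-0.03, 0.0018, -0.0005, 0, -1], [-0.03, 0.0018, -0.0005, 0, -1]])

```text
time_s: 10.23
position: [0.4532, 0.1566, 0.0273]
eef_rot: [-0.0, 0.302, 0.953, 0.0]
wrist_force: [0.2, 0.4, -2.6]
gripper_width: 0.0237
```

```bash
python3 -c "
from h import *
o=st(); snap('side','s7',(215,170,295,230),10); snap('top','t7',(190,160,250,205),12)
d=np.array([.8193,-.5734]);n=np.array([.5734,.8193]);v=np.array(o['position'][:2])-[.5715,.0742]; print(d@v,n@v)
a=yaw_of(o)-np.pi; m=np.array(o['position'])+[0,0,.028]-.0024*np.array([np.cos(a),np.sin(a),0])
ov=[[.5533,.0873,.055],[.5715,.0742,.055]]
ovbar('t7',m,a,(190,160,250,205),12,'t7o',ov)"
```

```text
t 10.23 p [0.4532 0.1566 0.0273] yaw 2.5271 Z [-0.      0.0001 -1.    ] F [ 0.2276  0.3668 -2.5506] M [ 0.05   -0.1201 -0.0056] w 0.0237 q [-0.1059  0.6838 -0.4215  2.1081  0.6085  0.469  -0.0401]
-0.14414824301117807 -0.00027264406842226015
```

View pics/s7.png

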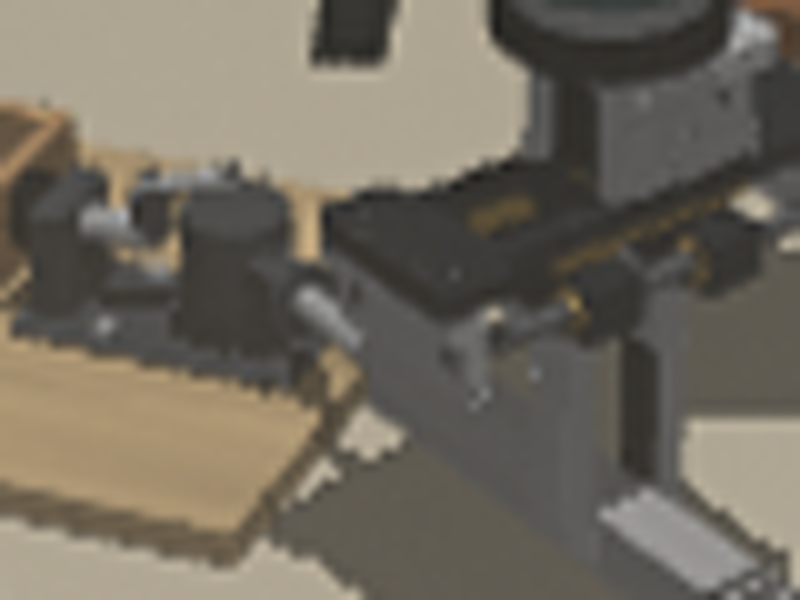

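View pics/t7o.png

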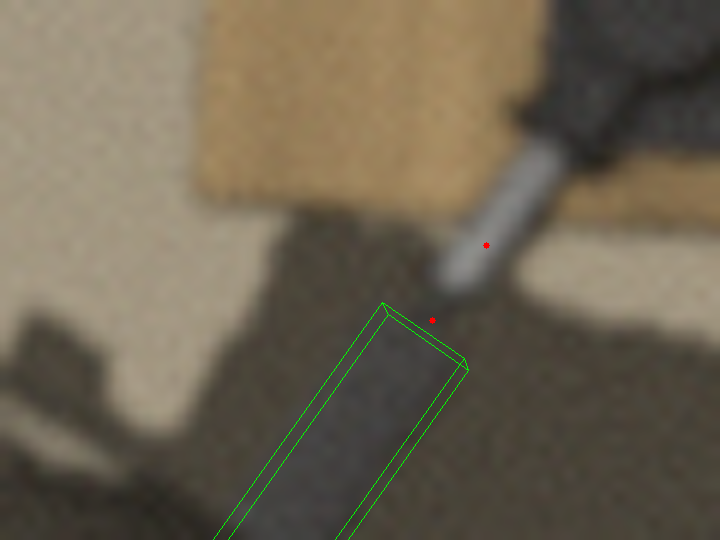

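Call:
drive_tool(series=[[-0.004, 0, 0, 0, -1], [-0.008, 0, 0, 0, -1], [-0.012, 0, 0, 0, -1], [-0.015, 0, 0, 0, -1], [-0.018, 0, 0, 0, -1], [-0.02, 0, 0, 0, -1], [-0.02, 0, 0, 0, -1]])

```text
time_s: 10.92
position: [0.4698, 0.1451, 0.0274]
eef_rot: [0.0, 0.302, 0.953, 0.0]
wrist_force: [0.4, -0.2, -1.9]
gripper_width: 0.0236
```

```bash
cat > c.py <<'E'
from h import *
o=st()
d=np.array([.8193,-.5734]);n=np.array([.5734,.8193]);v=np.array(o['position'][:2])-[.5715,.0742]; F=np.array(o['wrist_force'][:2]);print("s,n",d@v,n@v,"Fd,Fn",d@F,n@F)
E
python3 c.py
```

```text
t 10.92 p [0.4698 0.1451 0.0274] yaw 2.5275 Z [ 0.0003 -0.0001 -1.    ] F [ 0.4125 -0.1679 -1.8871] M [ 0.0198 -0.1364  0.0077] w 0.0236 q [-0.0654  0.6957 -0.4339  2.076   0.6049  0.494   0.0029]
s,n -0.12397852041153234 -0.00018102621509233022 Fd,Fn 0.43422433727763216 0.09900429785623754
```

```bash
python3 -c "
from h import *
snap('side','s8',(215,165,285,215),11); snap('top','t8',(205,160,250,195),16)"
```

```text
(no output)
```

View pics/s8.png

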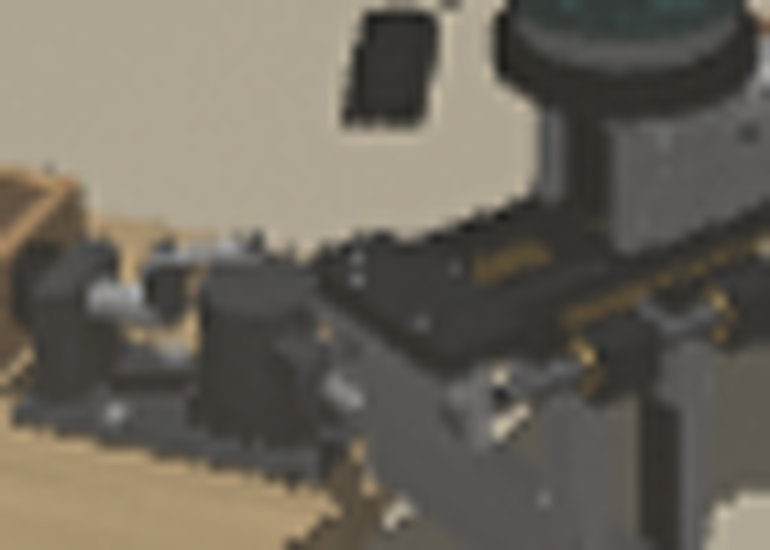

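View pics/t8.png

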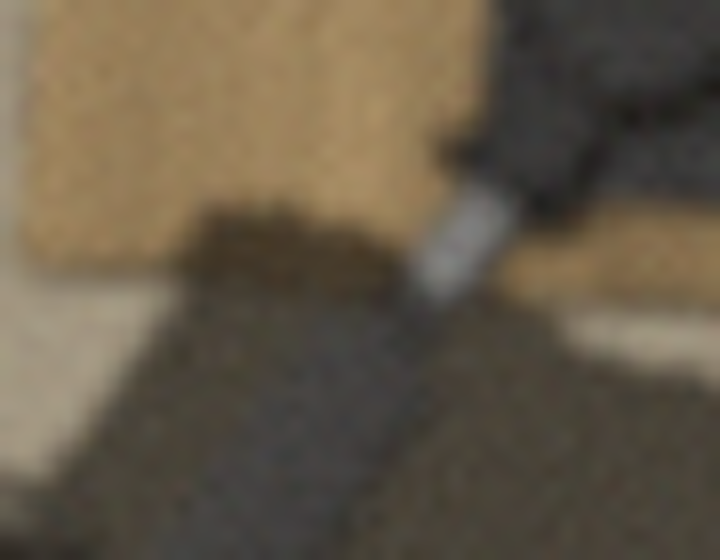

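Call:
drive_tool(series=[[-0.004, 0, 0, 0, -1], [-0.008, 0, 0, 0, -1], [-0.012, 0, 0, 0, -1], [-0.016, 0, 0, 0, -1], [-0.02, 0, 0, 0, -1], [-0.024, 0, 0, 0, -1], [-0.028, 0, 0, 0, -1], [-0.031, 0, 0, 0, -1], [-0.033, 0, 0, 0, -1], [-0.033, 0, 0, 0, -1]])

```text
time_s: 11.85
position: [0.4967, 0.1262, 0.0274]
eef_rot: [0.0, 0.302, 0.953, 0.0]
wrist_force: [-0.5, 0.6, -1.0]
gripper_width: 0.0238
```

```bash
python3 c.py
```

```text
t 11.85 p [0.4967 0.1262 0.0274] yaw 2.5277 Z [ 0.0003 -0.     -1.    ] F [-0.4723  0.5801 -0.9902] M [-0.0178 -0.1308  0.0332] w 0.0238 q [-0.0037  0.7167 -0.453   2.0204  0.5982  0.5361  0.0715]
s,n -0.09105974704460329 -0.00028334832347738073 Fd,Fn -0.7195977584470745 0.20443780476696993
```

Call:
drive_tool(series=[[-0.001, 0, 0, 0, -1], [-0.002, 0, 0, 0, -1], [-0.003, 0, 0, 0, -1], [-0.004, 0, 0, 0, -1], [-0.005, 0, 0, 0, -1], [-0.005, 0, 0, 0, -1]])

```text
time_s: 12.35
position: [0.4976, 0.1256, 0.0271]
eef_rot: [-0.002, 0.301, 0.954, 0.0]
wrist_force: [-6.1, 3.7, 0.6]
gripper_width: 0.024
```

```bash
python3 c.py
```

```text
t 12.35 p [0.4976 0.1256 0.0271] yaw 2.5302 Z [-0.0039  0.0017 -1.    ] F [-6.0782  3.7032  0.6445] M [ 0.9841  1.2077 -0.0616] w 0.024 q [ 0.0033  0.7201 -0.4589  2.0148  0.5944  0.5429  0.0815]
s,n -0.09005740985888784 -0.0002484633335072857 Fd,Fn -7.10324827893422 -0.45117380480358354
```

```bash
python3 -c "
from h import *
snap('side','s9',(215,165,285,215),11); snap('top','t9',(205,160,250,195),16)"
```

```text
(no output)
```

View pics/s9.png

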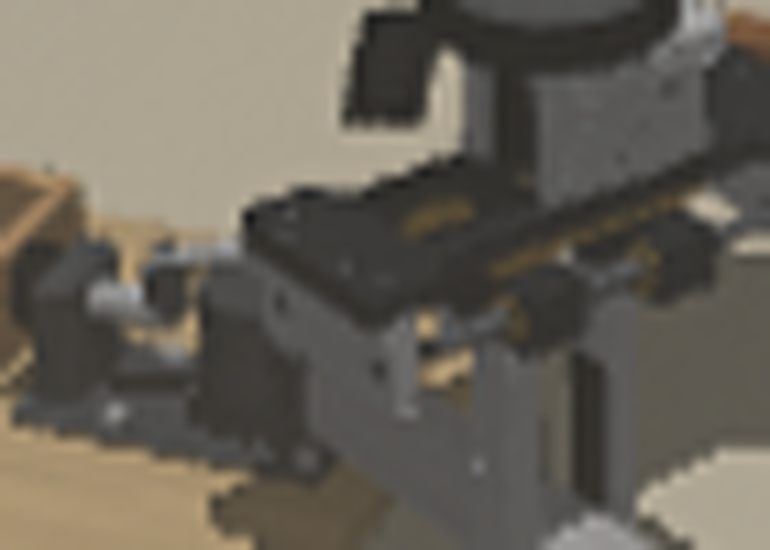

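View pics/t9.png

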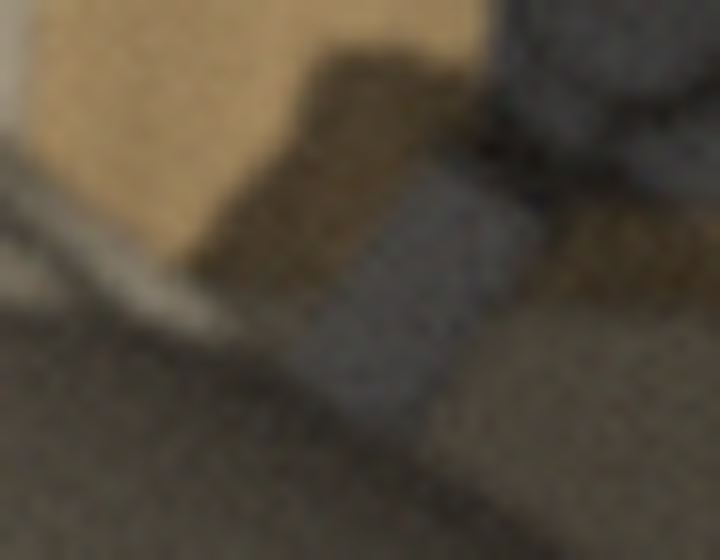

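```bash
cat > arc.py <<'E'
import numpy as np,sys
R=.164; d0,d1,n=map(float,sys.argv[1:4]); off=float(sys.argv[4]) if len(sys.argv)>4 else 0
for D in np.linspace(d0,d1,int(n)): print("[%.4f, %.4f, 0, %.3f, -1],"%(R*(np.cos(D)-1)+off,-R*np.sin(D),-D),end=" ")
E
python3 arc.py .015 .30 20 .003
```

```text
[0.0030, -0.0025, 0, -0.015, -1], [0.0029, -0.0049, 0, -0.030, -1], [0.0028, -0.0074, 0, -0.045, -1], [0.0027, -0.0098, 0, -0.060, -1], [0.0025, -0.0123, 0, -0.075, -1], [0.0023, -0.0147, 0, -0.090, -1], [0.0021, -0.0172, 0, -0.105, -1], [0.0018, -0.0196, 0, -0.120, -1], [0.0015, -0.0221, 0, -0.135, -1], [0.0012, -0.0245, 0, -0.150, -1], [0.0008, -0.0269, 0, -0.165, -1], [0.0004, -0.0294, 0, -0.180, -1], [-0.0001, -0.0318, 0, -0.195, -1], [-0.0006, -0.0342, 0, -0.210, -1], [-0.0011, -0.0366, 0, -0.225, -1], [-0.0017, -0.0390, 0, -0.240, -1], [-0.0023, -0.0414, 0, -0.255, -1], [-0.0029, -0.0437, 0, -0.270, -1], [-0.0036, -0.0461, 0, -0.285, -1], [-0.0043, -0.0485, 0, -0.300, -1],
```

Seated: in the top view the mouth meets the dark collar at (490,190), with no bright stub showing. I'll start the swing with half of that arc.

Call:
drive_tool(series=[[0.003, -0.0025, 0, -0.015, -1], [0.0029, -0.0049, 0, -0.03, -1], [0.0028, -0.0074, 0, -0.045, -1], [0.0027, -0.0098, 0, -0.06, -1], [0.0025, -0.0123, 0, -0.075, -1], [0.0023, -0.0147, 0, -0.09, -1], [0.0021, -0.0172, 0, -0.105, -1], [0.0018, -0.0196, 0, -0.12, -1], [0.0015, -0.0221, 0, -0.135, -1], [0.0012, -0.0245, 0, -0.15, -1]])

```text
time_s: 13.28
position: [0.4856, 0.1068, 0.0276]
eef_rot: [0.0, 0.228, 0.974, 0.002]
wrist_force: [-2.2, 7.5, -1.9]
gripper_width: 0.0236
```

```bash
cat > m.py <<'E'
from h import *
o=st(); P=np.array([.632,.0318]); v=np.array(o['position'][:2])-P; e=v/np.linalg.norm(v); t=np.array([-e[1],e[0]]); F=np.array(o['wrist_force'][:2])
th=np.arctan2(v[1],v[0])%(2*np.pi); y=yaw_of(o)%(2*np.pi)
print("R",np.linalg.norm(v),"th",th,"yaw",y,"prog",th-2.532, y-2.529,"Fr",e@F,"Ft",t@F,"Mz",o['torque'][2],"Mpiv",v[0]*F[1]-v[1]*F[0]+o['torque'][2])
E
python3 m.py
```

```text
t 13.28 p [0.4856 0.1068 0.0276] yaw 2.6809 Z [ 0.0013  0.0041 -1.    ] F [-2.1552  7.4714 -1.8748] M [ 1.6292  0.432  -0.0071] w 0.0236 q [ 0.0569  0.7097 -0.49    2.0625  0.6545  0.5217  0.1964]
R 0.16449862899673628 th 2.6683631234621035 yaw 2.680919231029925 prog 0.13636312346210344 0.15191923102992488 Fr 5.323546154331049 Ft -5.66805784871865 Mz -0.0071025227891849604 Mpiv -0.9394902679775934
```

```bash
python3 arc.py .016 .32 20 .002
```

```text
[0.0020, -0.0026, 0, -0.016, -1], [0.0019, -0.0052, 0, -0.032, -1], [0.0018, -0.0079, 0, -0.048, -1], [0.0017, -0.0105, 0, -0.064, -1], [0.0015, -0.0131, 0, -0.080, -1], [0.0012, -0.0157, 0, -0.096, -1], [0.0010, -0.0183, 0, -0.112, -1], [0.0007, -0.0209, 0, -0.128, -1], [0.0003, -0.0235, 0, -0.144, -1], [-0.0001, -0.0261, 0, -0.160, -1], [-0.0005, -0.0287, 0, -0.176, -1], [-0.0010, -0.0313, 0, -0.192, -1], [-0.0015, -0.0339, 0, -0.208, -1], [-0.0021, -0.0364, 0, -0.224, -1], [-0.0027, -0.0390, 0, -0.240, -1], [-0.0033, -0.0415, 0, -0.256, -1], [-0.0040, -0.0441, 0, -0.272, -1], [-0.0048, -0.0466, 0, -0.288, -1], [-0.0055, -0.0491, 0, -0.304, -1], [-0.0063, -0.0516, 0, -0.320, -1],
```

Call:
drive_tool(series=[[0.002, -0.0026, 0, -0.016, -1], [0.0019, -0.0052, 0, -0.032, -1], [0.0018, -0.0079, 0, -0.048, -1], [0.0017, -0.0105, 0, -0.064, -1], [0.0015, -0.0131, 0, -0.08, -1], [0.0012, -0.0157, 0, -0.096, -1], [0.001, -0.0183, 0, -0.112, -1], [0.0007, -0.0209, 0, -0.128, -1], [0.0003, -0.0235, 0, -0.144, -1], [-0.0001, -0.0261, 0, -0.16, -1]])

```text
time_s: 14.12
position: [0.4756, 0.0844, 0.0278]
eef_rot: [0.002, 0.149, 0.989, 0.003]
wrist_force: [0.2, 7.0, -5.3]
gripper_width: 0.0236
```

```bash
python3 m.py
```

```text
t 14.12 p [0.4756 0.0844 0.0278] yaw 2.8419 Z [ 0.004  0.006 -1.   ] F [ 0.2302  6.9532 -5.3075] M [ 1.9379 -0.1458  0.0891] w 0.0236 q [ 0.1236  0.7043 -0.5261  2.102   0.7158  0.5108  0.3309]
R 0.16496576040344507 th 2.8173412759498317 yaw 2.8418856405518493 prog 0.2853412759498317 0.3128856405518494 Fr 1.997040128929947 Ft -6.664236839771178 Mz 0.08908579552717191 Mpiv -1.010285102254332
```

Call:
drive_tool(series=[[0.0005, -0.0026, 0.0003, -0.016, -1], [0.0004, -0.0052, 0.0005, -0.032, -1], [0.0003, -0.0079, 0.0005, -0.048, -1], [0.0002, -0.0105, 0.0005, -0.064, -1], [0, -0.0131, 0.0005, -0.08, -1], [-0.0003, -0.0157, 0.0005, -0.096, -1], [-0.0005, -0.0183, 0.0005, -0.112, -1], [-0.0008, -0.0209, 0.0005, -0.128, -1], [-0.0012, -0.0235, 0.0005, -0.144, -1], [-0.0016, -0.0261, 0.0005, -0.16, -1], [-0.002, -0.0287, 0.0005, -0.176, -1], [-0.0025, -0.0313, 0.0005, -0.192, -1]])

```text
time_s: 15.12
position: [0.4682, 0.0542, 0.0272]
eef_rot: [0.002, 0.054, 0.999, 0.003]
wrist_force: [0.5, 8.9, -5.0]
gripper_width: 0.0237
```

```bash
python3 m.py
```

```text
t 15.12 p [0.4682 0.0542 0.0272] yaw 3.0341 Z [ 0.0034  0.0066 -1.    ] F [ 0.5111  8.9407 -4.9698] M [2.1679 0.1064 0.1486] w 0.0237 q [ 0.2162  0.7073 -0.5739  2.1312  0.7818  0.5158  0.5122]
R 0.16529480187228393 th 3.0058416251916187 yaw 3.034106070319732 prog 0.47384162519161865 0.5051060703197319 Fr 0.7036100941440593 Ft -8.927656905219218 Mz 0.14860895710460295 Mpiv -1.327086322227335
```

Call:
drive_tool(series=[[-0.0002, -0.0026, 0, -0.016, -1], [-0.0006, -0.0052, 0, -0.032, -1], [-0.0007, -0.0079, 0, -0.048, -1], [-0.0008, -0.0105, 0, -0.064, -1], [-0.001, -0.0131, 0, -0.08, -1], [-0.0013, -0.0157, 0, -0.096, -1], [-0.0015, -0.0183, 0, -0.112, -1], [-0.0018, -0.0209, 0, -0.128, -1], [-0.0022, -0.0235, 0, -0.144, -1], [-0.0026, -0.0261, 0, -0.16, -1], [-0.003, -0.0287, 0, -0.176, -1], [-0.0035, -0.0313, 0, -0.192, -1]])

```text
time_s: 16.12
position: [0.4666, 0.0224, 0.0269]
eef_rot: [0.001, -0.042, 0.999, 0.003]
wrist_force: [-2.0, 9.1, -4.4]
gripper_width: 0.0235
```

```bash
python3 m.py
```

```text
t 16.12 p [0.4666 0.0224 0.0269] yaw -3.0568 Z [ 0.0008  0.0059 -1.    ] F [-2.0471  9.1368 -4.3704] M [2.2009 0.5504 0.1988] w 0.0235 q [ 0.3178  0.7197 -0.6286  2.1382  0.8343  0.5424  0.717 ]
R 0.16562285664823523 th 3.19842481768194 yaw 3.2264199907650624 prog 0.6664248176819401 0.6974199907650624 Fr 1.5248585338842142 Ft -9.238325005370813 Mz 0.1987549367306587 Mpiv -1.3313228413036784
```

Call:
drive_tool(series=[[-0.0002, -0.0026, 0, -0.016, -1], [-0.0006, -0.0052, 0, -0.032, -1], [-0.0007, -0.0079, 0, -0.048, -1], [-0.0008, -0.0105, 0, -0.064, -1], [-0.001, -0.0131, 0, -0.08, -1], [-0.0013, -0.0157, 0, -0.096, -1], [-0.0015, -0.0183, 0, -0.112, -1], [-0.0018, -0.0209, 0, -0.128, -1], [-0.0022, -0.0235, 0, -0.144, -1], [-0.0026, -0.0261, 0, -0.16, -1], [-0.003, -0.0287, 0, -0.176, -1], [-0.0035, -0.0313, 0, -0.192, -1]])

```text
time_s: 17.12
position: [0.4713, -0.0095, 0.0266]
eef_rot: [-0.0, -0.138, 0.99, 0.002]
wrist_force: [-4.6, 8.2, -3.5]
gripper_width: 0.0234
```

```bash
python3 m.py
```

```text
t 17.12 p [ 0.4713 -0.0095  0.0266] yaw -2.8647 Z [-0.0015  0.004  -1.    ] F [-4.6304  8.2076 -3.4871] M [1.899  0.9008 0.3032] w 0.0234 q [ 0.4195  0.7413 -0.6864  2.1235  0.8736  0.5862  0.9403]
R 0.16593574736917685 th 3.3934258932064036 yaw 3.4184683521993193 prog 0.8614258932064036 0.8894683521993194 Fr 2.439193200207934 Ft -9.102510540308405 Mz 0.3032086912418017 Mpiv -1.2072231982000834
```

Call:
drive_tool(series=[[-0.0001, -0.002, 0, -0.012, -1], [-0.0002, -0.0039, 0, -0.024, -1], [-0.0003, -0.0059, 0, -0.036, -1], [-0.0004, -0.0079, 0, -0.048, -1], [-0.0005, -0.0098, 0, -0.06, -1], [-0.0006, -0.0118, 0, -0.072, -1], [-0.0008, -0.0138, 0, -0.084, -1], [-0.0009, -0.0157, 0, -0.096, -1], [-0.0011, -0.0177, 0, -0.108, -1], [-0.0013, -0.0196, 0, -0.12, -1]])

```text
time_s: 17.95
position: [0.4774, -0.0289, 0.0265]
eef_rot: [-0.001, -0.197, 0.98, 0.002]
wrist_force: [-4.0, 6.4, -2.0]
gripper_width: 0.0236
```

```bash
python3 m.py
```

```text
t 17.95 p [ 0.4774 -0.0289  0.0265] yaw -2.7451 Z [-0.0024  0.0027 -1.    ] F [-4.0082  6.3951 -1.9996] M [1.599  0.8153 0.4181] w 0.0236 q [ 0.4792  0.759  -0.7228  2.104   0.8922  0.6205  1.0862]
R 0.16607724794719242 th 3.515504258862257 yaw 3.538064915158398 prog 0.9835042588622569 1.009064915158398 Fr 1.3953765931059667 Ft -7.417279676599668 Mz 0.41814246063756294 Mpiv -0.8136989353067512
```

Call:
drive_tool(series=[[0, -0.0013, 0, -0.01, -1], [-0.0001, -0.0026, 0, -0.02, -1], [-0.0002, -0.0039, 0, -0.03, -1], [-0.0003, -0.0052, 0, -0.04, -1], [-0.0004, -0.0066, 0, -0.05, -1], [-0.0004, -0.0079, 0, -0.06, -1], [-0.0005, -0.0092, 0, -0.07, -1], [-0.0006, -0.0105, 0, -0.08, -1], [-0.0007, -0.0118, 0, -0.09, -1], [-0.0008, -0.0131, 0, -0.1, -1]])

```text
time_s: 18.78
position: [0.4834, -0.0424, 0.0265]
eef_rot: [-0.001, -0.245, 0.97, 0.0]
wrist_force: [-3.5, 2.5, -1.9]
gripper_width: 0.0234
```

```bash
python3 m.py
```

```text
t 18.78 p [ 0.4834 -0.0424  0.0265] yaw -2.6474 Z [-0.0025  0.0003 -1.    ] F [-3.469   2.543  -1.9278] M [0.8683 0.6385 0.0628] w 0.0234 q [ 0.5195  0.7742 -0.7507  2.0853  0.9064  0.6501  1.2013]
R 0.16614339577097217 th 3.6047158873897542 yaw 3.635741373601391 prog 1.0727158873897542 1.1067413736013911 Fr 1.9675014244033848 Ft -3.8248418344479873 Mz 0.06276570829783172 Mpiv -0.5727065023642315
```

Call:
drive_tool(series=[[0, -0.001, 0, -0.006, -1], [-0.0001, -0.002, 0, -0.012, -1], [-0.0001, -0.003, 0, -0.018, -1], [-0.0001, -0.0039, 0, -0.024, -1], [-0.0002, -0.0049, 0, -0.03, -1], [-0.0002, -0.0059, 0, -0.036, -1], [-0.0003, -0.0069, 0, -0.042, -1], [-0.0003, -0.0079, 0, -0.048, -1]])

```text
time_s: 19.45
position: [0.4873, -0.0499, 0.0265]
eef_rot: [-0.001, -0.267, 0.964, -0.0]
wrist_force: [-5.0, 2.3, -1.0]
gripper_width: 0.0235
```

```bash
python3 m.py
```

```text
t 19.45 p [ 0.4873 -0.0499  0.0265] yaw -2.6 Z [-0.0028 -0.0009 -1.    ] F [-4.9795  2.2644 -1.0164] M [0.7221 0.7181 0.2128] w 0.0235 q [ 0.5401  0.7831 -0.7647  2.0727  0.9116  0.667   1.2613]
R 0.16617634905895387 th 3.6555149419384216 yaw 3.683174012648214 prog 1.1235149419384216 1.1541740126482143 Fr 3.2231125605246786 Ft -4.4198028227730095 Mz 0.21280413077594434 Mpiv -0.521662565872933
```

Call:
drive_tool(series=[[0.0002, -0.0008, 0, -0.006, -1], [0.0003, -0.0016, 0, -0.012, -1], [0.0005, -0.0025, 0, -0.018, -1], [0.0005, -0.0033, 0, -0.023, -1], [0.0005, -0.0041, 0, -0.028, -1], [0.0005, -0.0049, 0, -0.033, -1]])

```text
time_s: 19.95
position: [0.49, -0.0545, 0.0266]
eef_rot: [-0.001, -0.283, 0.959, -0.0]
wrist_force: [-5.9, 1.6, -1.2]
gripper_width: 0.0236
```

```bash
python3 m.py
```

```text
t 19.95 p [ 0.49   -0.0545  0.0266] yaw -2.5676 Z [-0.002  -0.0012 -1.    ] F [-5.9189  1.6285 -1.2206] M [0.4208 0.8959 0.1757] w 0.0236 q [ 0.5535  0.7887 -0.774   2.0648  0.916   0.677   1.301 ]
R 0.16614893812480747 th 3.6880789739971176 yaw 3.7155666415811535 prog 1.1560789739971176 1.1865666415811535 Fr 4.210517086456301 Ft -4.467275177687935 Mz 0.17572028899429049 Mpiv -0.5665127380898706
```

Call:
drive_tool(series=[[0.0005, -0.0008, 0, -0.005, -1], [0.001, -0.0016, 0, -0.01, -1], [0.0013, -0.0025, 0, -0.015, -1], [0.0014, -0.0033, 0, -0.02, -1], [0.0014, -0.0041, 0, -0.025, -1], [0.0014, -0.0041, 0, -0.025, -1]])

```text
time_s: 20.45
position: [0.4924, -0.0582, 0.0268]
eef_rot: [0.0, -0.295, 0.956, -0.0]
wrist_force: [-3.9, 0.7, -2.9]
gripper_width: 0.0239
```

```bash
python3 m.py
```

```text
t 20.45 p [ 0.4924 -0.0582  0.0268] yaw -2.5428 Z [ 0.0001 -0.0002 -1.    ] F [-3.9053  0.6824 -2.8961] M [0.3916 0.6828 0.2339] w 0.0239 q [ 0.5652  0.7926 -0.7816  2.0594  0.9197  0.6828  1.3319]
R 0.16610406374396255 th 3.714320882579575 yaw 3.7403572276293584 prog 1.182320882579575 1.2113572276293585 Fr 2.9123067822941797 Ft -2.6898724616119902 Mz 0.23386236756216383 Mpiv -0.21293637926456366
```

Call:
drive_tool(series=[[0.0002, -0.0008, 0, -0.005, -1], [0.0004, -0.0016, 0, -0.01, -1], [0.0006, -0.0025, 0, -0.015, -1], [0.0008, -0.0033, 0, -0.02, -1], [0.0008, -0.0033, 0, -0.02, -1]])

```text
time_s: 20.87
position: [0.4942, -0.0609, 0.027]
eef_rot: [0.001, -0.305, 0.952, 0.0]
wrist_force: [-1.0, 2.6, -2.8]
gripper_width: 0.0238
```

```bash
python3 m.py
```

```text
t 20.87 p [ 0.4942 -0.0609  0.027 ] yaw -2.5226 Z [ 0.0012  0.0005 -1.    ] F [-0.9805  2.5735 -2.8397] M [0.5197 0.2881 0.1395] w 0.0238 q [ 0.5741  0.796  -0.7878  2.0548  0.9221  0.6881  1.3572]
R 0.16614242294194087 th 3.7338199326107744 yaw 3.7605488292354163 prog 1.2018199326107744 1.2315488292354164 Fr -0.6230575594623275 Ft -2.682509292769537 Mz 0.13949973043611544 Mpiv -0.30617886302888775
```

Call:
drive_tool(series=[[-0.0002, -0.0008, 0, -0.005, -1], [-0.0004, -0.0016, 0, -0.01, -1], [-0.0006, -0.0025, 0, -0.015, -1], [-0.0006, -0.0033, 0, -0.02, -1], [-0.0006, -0.0033, 0, -0.02, -1]])

```text
time_s: 21.28
position: [0.4955, -0.063, 0.0268]
eef_rot: [-0.0, -0.314, 0.949, 0.0]
wrist_force: [-3.6, 3.1, -3.2]
gripper_width: 0.0233
```

```bash
python3 m.py
```

```text
t 21.28 p [ 0.4955 -0.063   0.0268] yaw -2.5025 Z [-0.0005  0.0008 -1.    ] F [-3.5563  3.1209 -3.194 ] M [0.9977 0.7155 0.1   ] w 0.0233 q [ 0.5808  0.8007 -0.794   2.0487  0.9224  0.6964  1.3824]
R 0.16615123927998973 th 3.7485287182315115 yaw 3.7806707873295107 prog 1.2165287182315114 1.2516707873295108 Fr 1.1411061663780706 Ft -4.59181309850761 Mz 0.09998509331297946 Mpiv -0.6629503435461496
```

Call:
drive_tool(series=[[0, -0.0008, 0, -0.003, -1], [0, -0.0016, 0, -0.006, -1], [0, -0.0024, 0, -0.009, -1], [0, -0.0032, 0, -0.012, -1], [0, -0.0032, 0, -0.012, -1]])

```text
time_s: 21.7
position: [0.4966, -0.0645, 0.0267]
eef_rot: [-0.0, -0.32, 0.947, 0.001]
wrist_force: [-4.8, 5.1, -2.4]
gripper_width: 0.0234
```

```bash
python3 m.py
```

```text
t 21.7 p [ 0.4966 -0.0645  0.0267] yaw -2.4898 Z [-0.0017  0.0021 -1.    ] F [-4.7883  5.0692 -2.3852] M [1.4947 1.1206 0.1691] w 0.0234 q [ 0.5866  0.8043 -0.7987  2.044   0.9215  0.7018  1.4008]
R 0.16614692189058228 th 3.7595680617366565 yaw 3.793359426188706 prog 1.2275680617366564 1.264359426188706 Fr 0.9657266648735048 Ft -6.905946467378662 Mz 0.16908242685392222 Mpiv -0.978319321442183
```

Call:
drive_tool(series=[[0, -0.0008, 0, -0.003, -1], [0, -0.0016, 0, -0.006, -1], [0, -0.0024, 0, -0.009, -1], [0, -0.0032, 0, -0.012, -1], [0, -0.004, 0, -0.015, -1], [0, -0.004, 0, -0.015, -1]])

```text
time_s: 22.2
position: [0.4979, -0.0663, 0.0266]
eef_rot: [-0.001, -0.328, 0.945, 0.002]
wrist_force: [-7.4, 8.2, -2.0]
gripper_width: 0.0237
```

```bash
python3 m.py
```

```text
t 22.2 p [ 0.4979 -0.0663  0.0266] yaw -2.474 Z [-0.0032  0.0038 -1.    ] F [-7.4097  8.2405 -2.0016] M [2.0841 1.4998 0.1511] w 0.0237 q [ 0.5937  0.8088 -0.8047  2.0379  0.9203  0.7088  1.4237]
R 0.1661095645139562 th 3.773318758913078 yaw 3.8091758692176976 prog 1.2413187589130779 1.2801758692176977 Fr 1.113391807661001 Ft -11.025835758048224 Mz 0.15109934014332982 Mpiv -1.6803974360284668
```

Call:
drive_tool(series=[[0, -0.0005, 0, -0.002, -1], [0, -0.001, 0, -0.003, -1], [0, -0.001, 0, -0.003, -1], [0, -0.001, 0, -0.003, -1], [0, -0.001, 0, -0.003, -1], [0, -0.001, 0, -0.003, -1]])

```text
time_s: 22.7
position: [0.4982, -0.0667, 0.0265]
eef_rot: [-0.001, -0.329, 0.944, 0.003]
wrist_force: [-7.8, 8.7, -2.2]
gripper_width: 0.0237
```

```bash
python3 m.py; python3 -c "
from h import *
snap('top','t10',(190,120,290,195),8)"
```

```text
t 22.7 p [ 0.4982 -0.0667  0.0265] yaw -2.4707 Z [-0.0037  0.0042 -1.    ] F [-7.7778  8.7104 -2.2168] M [2.2523 1.6379 0.149 ] w 0.0237 q [ 0.5952  0.8098 -0.806   2.0366  0.9199  0.7104  1.4286]
R 0.16613517283106097 th 3.7760356139204125 yaw 3.8124853603420763 prog 1.2440356139204125 1.2834853603420764 Fr 1.101349591462711 Ft -11.625522319047848 Mz 0.1489519795093727 Mpiv -1.782456180216998
```

View pics/t10.png

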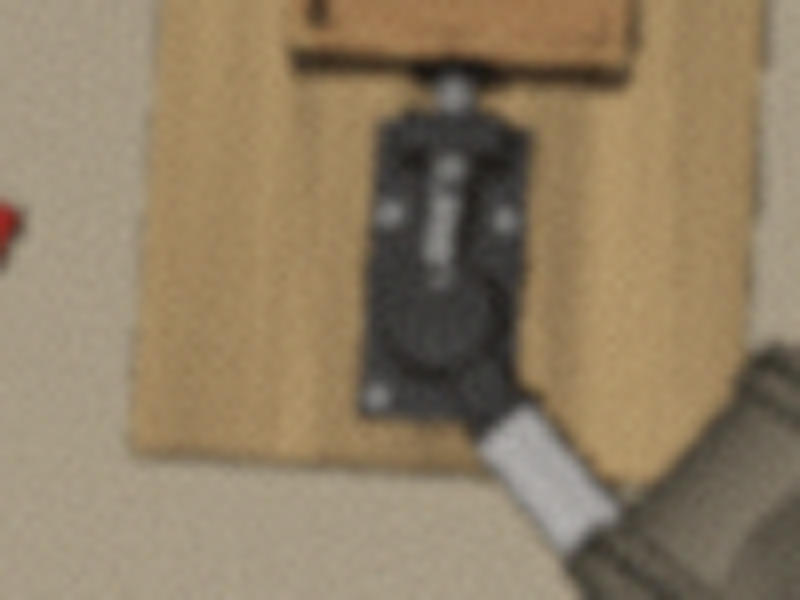

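The plunger is out against the tray at (455,90), the bar is still tight on the collar at (500,420), and about 11.6 N was held. Next I'll ease the side force off.

Call:
drive_tool(series=[[0, 0, 0, 0, -1], [0, 0, 0, 0, -1], [0, 0.0015, 0, 0.006, -1], [0, 0.003, 0, 0.012, -1], [0, 0.0045, 0, 0.018, -1], [0, 0.006, 0, 0.024, -1], [0, 0.0075, 0, 0.032, -1], [0, 0.009, 0, 0.038, -1], [0, 0.01, 0, 0.042, -1], [0, 0.01, 0, 0.042, -1]])

```text
time_s: 23.58
position: [0.4948, -0.0619, 0.027]
eef_rot: [0.0, -0.308, 0.951, -0.0]
wrist_force: [-2.7, 3.6, -3.7]
gripper_width: 0.0237
```

```bash
python3 m.py
```

```text
t 23.58 p [ 0.4948 -0.0619  0.027 ] yaw -2.5144 Z [ 0.0005  0.     -1.    ] F [-2.691   3.5627 -3.7045] M [0.8617 0.4725 0.1639] w 0.0237 q [ 0.5765  0.7978 -0.7901  2.0521  0.9224  0.6919  1.3673]
R 0.16615970161427746 th 3.7408822169808253 yaw 3.7687820366842013 prog 1.2088822169808253 1.2397820366842014 Fr 0.212487863555922 Ft -4.45975721253938 Mz 0.16386192915537673 Mpiv -0.5771699985522885
```

Call:
drive_tool(series=[[0, 0.001, 0, 0.005, -1], [0, 0.002, 0, 0.01, -1], [0, 0.003, 0, 0.015, -1], [0, 0.004, 0, 0.015, -1], [0, 0.004, 0, 0.015, -1]])

```text
time_s: 24.0
position: [0.4931, -0.0597, 0.0271]
eef_rot: [0.0, -0.301, 0.954, -0.001]
wrist_force: [1.2, -1.0, -2.1]
gripper_width: 0.0242
```

```bash
python3 m.py
```

```text
t 24.0 p [ 0.4931 -0.0597  0.0271] yaw -2.5308 Z [ 0.0013 -0.0013 -1.    ] F [ 1.2204 -1.0232 -2.0672] M [ 0.0839 -0.1036 -0.0943] w 0.0242 q [ 0.5689  0.7933 -0.7842  2.0584  0.9227  0.6851  1.3439]
R 0.16638618337456734 th 3.7241218754604346 yaw 3.752378020849024 prog 1.1921218754604346 1.2233780208490241 Fr -0.45620925802338946 Ft 1.5258094316767805 Mz -0.09425828414864992 Mpiv 0.15961532374496726
```

Call:
drive_tool(series=[[0.001, -0.0004, 0, 0, -1], [0.003, -0.0006, 0, 0, -1], [0.006, -0.0006, 0, 0, -1], [0.01, -0.0006, 0, 0, -1], [0.014, -0.0006, 0, 0, -1], [0.018, -0.0006, 0, 0, -1], [0.02, -0.0006, 0, 0, -1]])

```text
time_s: 24.58
position: [0.4753, -0.0716, 0.0268]
eef_rot: [-0.0, -0.301, 0.954, -0.0]
wrist_force: [0.3, 0.5, -1.4]
gripper_width: 0.0232
```

```bash
python3 m.py
```

```text
t 24.58 p [ 0.4753 -0.0716  0.0268] yaw -2.5303 Z [-0.0008 -0.0006 -1.    ] F [ 0.3325  0.5412 -1.3752] M [ 0.072  -0.1425  0.0528] w 0.0232 q [ 0.5985  0.7793 -0.7797  2.0986  0.937   0.6609  1.3461]
R 0.18771864577432526 th 3.7249819586242436 yaw 3.7528456287687058 prog 1.1929819586242436 1.2238456287687058 Fr -0.5756038116931145 Ft -0.26850597146560296 Mz 0.05277308638679641 Mpiv 0.0023695090409538086
```

Call:
drive_tool(series=[[0.004, 0, 0, 0, -1], [0.008, 0, 0, 0, -1], [0.012, 0, 0, 0, -1], [0.017, 0, 0, 0, -1], [0.022, 0, 0, 0, -1], [0.027, 0, 0, 0, -1], [0.032, 0, 0, 0, -1], [0.037, 0, 0, 0, -1], [0.042, 0, 0, 0, -1], [0.047, 0, 0, 0, -1], [0.052, 0, 0, 0, -1], [0.057, 0, 0, 0, -1], [0.062, 0, 0, 0, -1], [0.062, 0, 0, 0, -1]])

```text
time_s: 25.75
position: [0.4241, -0.1073, 0.0268]
eef_rot: [-0.001, -0.301, 0.954, -0.0]
wrist_force: [-0.6, -0.6, -1.7]
gripper_width: 0.0233
```

```bash
python3 m.py;  python3 -c "
from h import *
snap('top','t11',(205,120,355,225),5);snap('side','s11',(150,120,350,260),4)"
```

```text
t 25.75 p [ 0.4241 -0.1073  0.0268] yaw -2.5306 Z [-0.0014 -0.0008 -1.    ] F [-0.5904 -0.6493 -1.7456] M [ 0.1529 -0.0647  0.0055] w 0.0233 q [ 0.6897  0.7376 -0.7589  2.2108  0.9915  0.5871  1.3539]
R 0.2501492333657409 th 3.7314512475338373 yaw 3.7525506435071314 prog 1.1994512475338373 1.2235506435071315 Fr 0.8518009355332189 Ft 0.21121983082464718 Mz 0.005491698506554348 Mpiv 0.058328177258981324
```

View pics/t11.png

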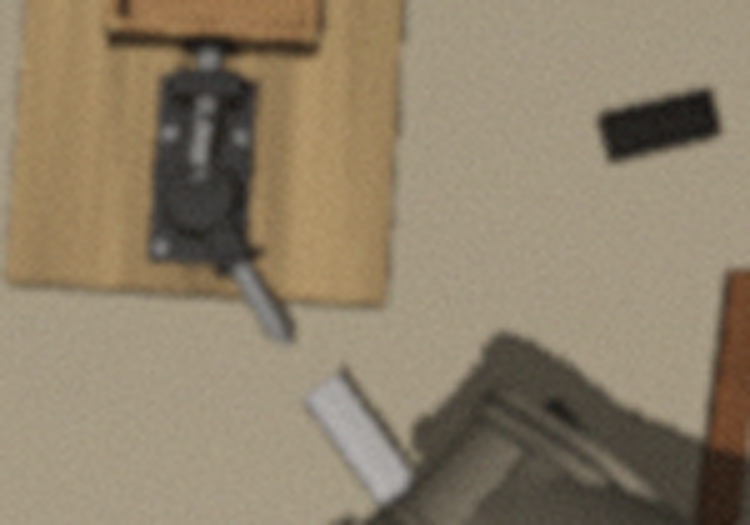

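View pics/s11.png

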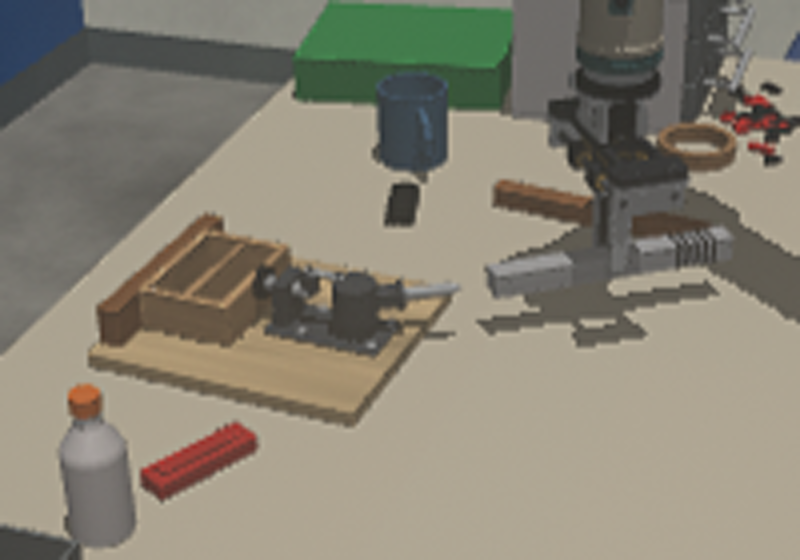

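Call:
drive_tool(series=[[0.003, 0, 0.002, 0, -1], [0.006, 0, 0.007, 0, -1], [0.008, 0, 0.014, 0, -1], [0.008, 0, 0.022, 0, -1], [0.008, 0, 0.029, 0, -1], [0.008, 0, 0.034, 0, -1], [0.008, 0, 0.038, 0, -1], [0.008, 0, 0.041, 0, -1], [0.008, 0, 0.0425, 0, -1], [0.008, 0, 0.0425, 0, -1], [0.008, 0, 0.0425, 0, -1]])

```text
time_s: 26.77
position: [0.4191, -0.111, -0.0155]
eef_rot: [0.0, -0.301, 0.954, -0.0]
wrist_force: [0.7, -0.0, -1.8]
gripper_width: 0.0237
```

```bash
python3 m.py
```

```text
t 26.77 p [ 0.4191 -0.111  -0.0155] yaw -2.5297 Z [ 0.0004  0.     -1.    ] F [ 0.6922 -0.019  -1.7514] M [ 0.0792 -0.1456  0.0172] w 0.0237 q [ 0.628   0.8008 -0.6481  2.2413  1.1587  0.4926  1.2155]
R 0.2563356087297715 th 3.732324480445501 yaw 3.753488994059753 prog 1.2003244804455009 1.2244889940597532 Fr -0.5643318674100642 Ft 0.4012859330436108 Mz 0.017210232947810093 Mpiv 0.12007410686923839
```

Call:
drive_tool(series=[[0, 0, 0.0005, 0, -1], [0, 0, 0.0012, 0, -1], [0, 0, 0.0012, 0, -1], [0, 0, 0.0012, 0, -0.4], [0, 0, 0.0012, 0, -0.2], [0, 0, 0.0012, 0, 0.0], [0, 0, 0.0012, 0, 0.2], [0, 0, 0.0012, 0, 0.2], [0, 0, 0.0012, 0, 0.2], [0, 0, 0.0012, 0, 0.2], [0, 0, 0.0012, 0, 0.2], [0, 0, 0.0012, 0, 0.2], [0, 0, 0.0012, 0, 0.2]])

```text
time_s: 27.85
position: [0.4189, -0.111, -0.0168]
eef_rot: [0.0, -0.301, 0.954, 0.0]
wrist_force: [-0.1, -0.0, -0.5]
gripper_width: 0.0564
```

```bash
python3 m.py
```

```text
t 27.85 p [ 0.4189 -0.111  -0.0168] yaw -2.5298 Z [ 0.  0. -1.] F [-0.1255 -0.0357 -0.5374] M [ 0.1073 -0.1571 -0.0341] w 0.0564 q [ 0.626   0.803  -0.6448  2.2418  1.1638  0.4903  1.2109]
R 0.25650663971597637 th 3.732063511854947 yaw 3.753384957106951 prog 1.200063511854947 1.2243849571069512 Fr 0.12412073776590182 Ft -0.04024517363222197 Mz -0.03405844569222507 Mpiv -0.04438159994541234
```

Released. I'll raise straight up and check.

Call:
drive_tool(series=[[0, 0, -0.005, 0, 0.2], [0, 0, -0.015, 0, 0.2], [0, 0, -0.03, 0, 0.2], [0, 0, -0.055, 0, 0.2], [0, 0, -0.085, 0, 0.2], [0, 0, -0.115, 0, 0.2], [0, 0, -0.145, 0, 0.2], [0, 0, -0.175, 0, 0.2], [0, 0.02, -0.2, 0, 0.2], [0, 0.05, -0.21, 0, 0.2], [0, 0.085, -0.22, 0, 0.2], [0, 0.12, -0.22, 0, 0.2], [0, 0.15, -0.22, 0, 0.2], [0, 0.165, -0.22, 0, 0.2], [0, 0.165, -0.22, 0, 0.2], [0, 0.165, -0.22, 0, 0.2]])

```text
time_s: 29.18
position: [0.3244, 0.0238, 0.2034]
eef_rot: [0.0, -0.302, 0.953, -0.001]
wrist_force: [1.6, -0.3, 0.0]
gripper_width: 0.0564
```

```bash
python3 m.py; python3 -c "
from h import *
snap('top','t12',None,1.5);snap('side','s12',None,1.5)"
```

```text
t 29.18 p [0.3244 0.0238 0.2034] yaw -2.5283 Z [ 0.0007 -0.0012 -1.    ] F [ 1.6086 -0.3009  0.0195] M [ 0.0917 -0.1253  0.0164] w 0.0564 q [ 0.8104  0.28   -1.1848  2.2776  0.3703  0.7909  1.5573]
R 0.30766201353701234 th 3.167707452390196 yaw 3.7549027863732167 prog 0.635707452390196 1.2259027863732168 Fr -1.6002396670836267 Ft 0.3427786154015765 Mz 0.016364199730483156 Mpiv 0.12182415874236134
```

View pics/t12.png

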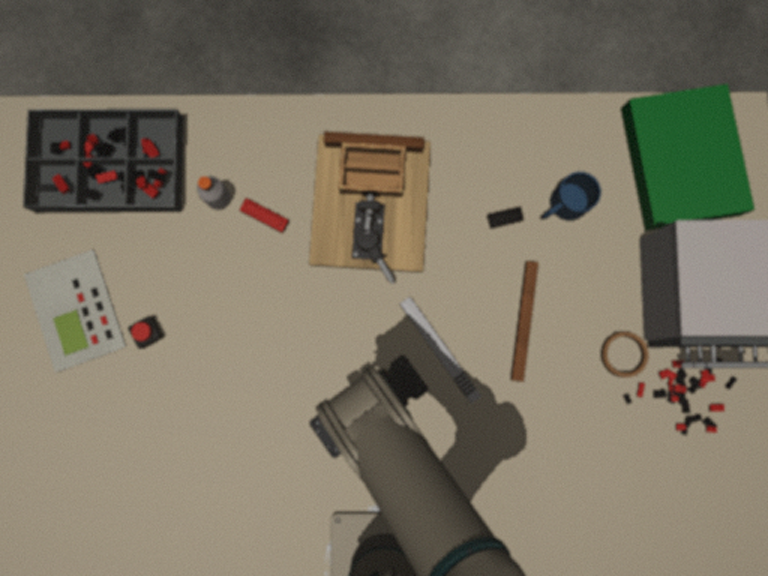

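View pics/s12.png

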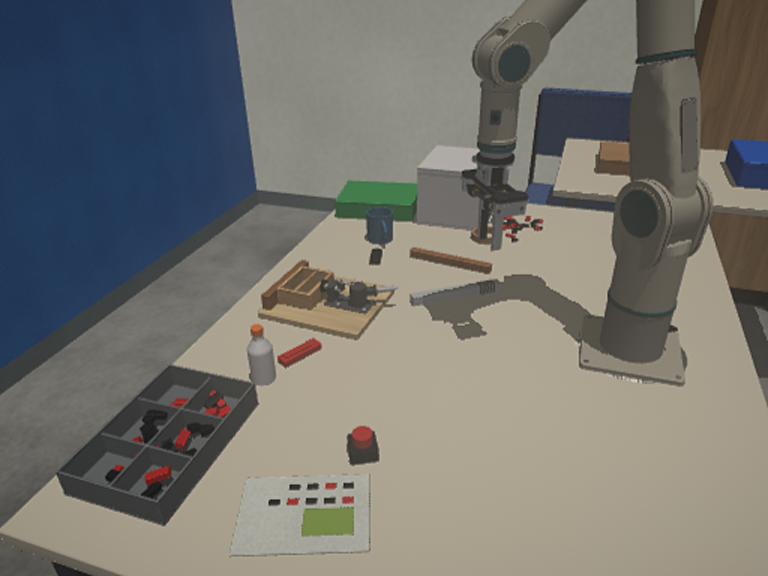

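```bash
python3 -c "
from h import *
c=snap('top','t13',(225,120,285,200),9)
im=cv2.imread('pics/t13_raw.png')
for z,fn in((0,'b'),): pass
"
```

```text
(no output)
```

View pics/t13.png

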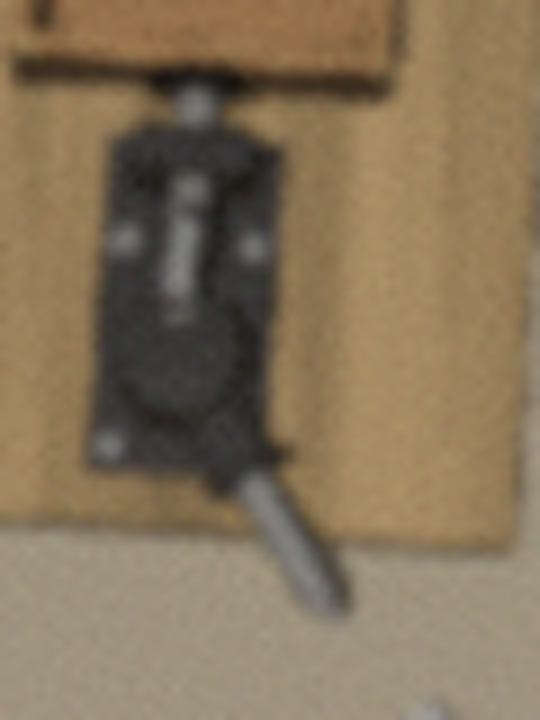

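```bash
python3 -c "
from h import *
T=lambda u,v:(225+(u+.5)/9-.5,120+(v+.5)/9-.5)
a=px2z('t13',T(257,478),.055);b=px2z('t13',T(333,607),.055);P=np.array([.632,.0318,.055])
for x,y in((a,b),(P,b)): print(np.arctan2(*(y-x)[[1,0]])%(2*np.pi)-np.pi+.613)
print(r.close_job())"
```

```text
1.1355987621386339
1.1583669131427894
the job is handed in; nothing more can be done
None
```

I did the job in the order asked and handed it in at about 29 s of the 72 s allowed. No verdict was reported, so success rests on my own checks.

**What was done:** I gripped the bar at its middle and slid it on until it met the collar (about 7 N of end force, and no bare stub visible from above). I then swung the handle slowly. The moment about the pivot peaked at about 1.3 N m of those I read and fell off past the dead point. At the stop, the moment rose at about 51 N m/rad, which matches the stub's own stiffness. I pressed there with about 11.6 N at the bar's middle (1.8 N m, stub flex about 0.036) for about half a second. I eased off, pulled the bar off without side load and laid it flat on the table.

**Last checks:**
- **Clamp:** the plunger is out against the tray, and the handle stayed over with the bar off. The pictures show it turned 1.14–1.16 rad from where it started. It started up to 0.1 rad past open, so this fits the 1.2 rad stop. I could not read the joint angle directly.
- **Bar:** it lies flat about 5 cm clear of the jig.
- **Everything else:** the other things look unmoved and the gripper is touching nothing.

**What disagreed or went wrong:**
- **Tool point:** the fingertips are about 19 mm short of the reported tool point, so my first grip closed empty, just above the bar. I found this in the pictures, corrected for it and gripped again; the bar did not visibly move.
- **Joint 3:** it ended at -1.185 rad, inside its -1.25 limit but close to it.

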